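Stow the returned sockets in the lock box and pin its bolt

ROBOT

A 7-joint arm with a two-finger parallel gripper is mounted at the origin on the work surface. World frame = base frame: x ahead of the robot, y to its left, z up, the work surface at z = 0. Lengths are in m, angles in rad, forces in N, time in s.
With the tool pointing down it reaches from about 0.4 to 0.85 m from the base axis. Payload 10.4 kg.
Tool frame: the origin (TCP) lies midway between the tips of the shut fingers; the grasp point (between the pads) lies 19 mm behind it; z points along the fingers, x is the direction in which the jaws open and shut, and the axes are right-handed (so a half turn about z gives the same grasp; the last joint's range is limited). The gripper opens to 85 mm and grips with 20 to 120 N. Pads are 22 mm wide; open, the fingers measure 114 mm over their backs; the gripper's body (76 mm by 85 mm) begins 54 mm behind the grasp point. The pads swing forward as they close: fully open they stand 13 mm farther back than shut.
Start: joints at [1.148, 0.332, -0.065, 1.46, 0.022, 1.35, -0.088], TCP at [0.243, -0.576, 0.231] pointing down, gripper open.
Joint ranges: [-2.6, 2.6], [-0.5, 2.12], [-1.47, 1.34], [0.16, 2.42], [-1.27, 4.41], [0.06, 2.06], [-2.6, 2.6]. Speed limits (rad/s): [2.22, 2.22, 2.79, 2.79, 3.14, 3.14, 3.14].

INTERFACE

Orientations are given as a unit quaternion [x, y, z, w].
In Python, from workcell import telemetry, eyes, order gives the robot as it stands.
- The arm moves only by the tool servo_tool, never from a script. Its argument "deltas" is a list of rows, each a list of 3 entries, a list of its own where there are three numbers: the shift along the tool's x, y, z in cm, then the turn about the tool's z in rad, then the finger opening in cm, from 0 to 8.54. A call has 1 to 12 rows; each row shifts and turns the pose as measured when the row begins, along the tool's axes as they then stand; what a row does not reach is not made up. A row lasts 1/12 s, in which the tool goes at most 41.7 mm and 7.16 degrees, less where a joint would pass 70% of its speed; a pose out of reach is approached as far as the arm can. A call is refused whole if a number of a shift passes 4.17 or a number of a turn 0.125, either way. A call with a gripper value outside its range is refused whole. The fingers move at their own pace and stop on an object; "force" is the grip in N (left out, the last holds). Time passes only in rows, so rows that do not move let the fingers close. It gives the time, the measured TCP pose, the force and the opening at its end, in the units of the state.
- telemetry.get_obs(): the state, without advancing time (a new reading comes with each control period).
- eyes.camera(name): name is "scene" or "top" or "wrist"; returns (picture, depth): 480x640x3 uint8, blue, green, red; 480x640 float32, m along the optical axis (not along the pixel's ray), 0 where there is no reading.
- eyes.calibration(name): a dict with "fx", "fy", "cx", "cy" (pixels), "rvec" (rotation vector, rad) and "tvec" (3), from world to camera coordinates, as OpenCV has them. Camera axes: x right, y down, z forward; pixel columns grow to the right and rows downward; lengths in m; the calibration is good to about 2 mm. A picture is of the moment at which its call begins: read the wrist's pose just before it. calibration takes no time and is no camera call; for the wrist camera it gives the pose at the moment of the call.
- order.hand_in(): hands the job in, once; it reports no verdict.
The state is a dict: "clock": time; "joint_pos": joint angles; "joint_velocities": joint speeds; "tau": joint torques, N m; "position": TCP position; "ee_rot": TCP orientation; "ft_force": force on the tool from outside, world axes, zero at the start; "torque": the same for the moment, N m; "grip_width": opening from 0.0 (shut) to 1.0 (fully open).
Only numpy, scipy, OpenCV 4.12 (cv2) and the standard library are available. Lean on these libraries where they do the work, as an engineer would, in place of code of your own. Each camera call takes 0.05 s, during which the arm holds its last target. There are 200 camera calls.

TASK

Put all the returned sockets on the counter away in the blue lock box: its lid stays locked until you slide the red-knobbed bolt fully back (to the robot's left, away from the hole end), so do that first, then lift the lid. With every socket inside, shut the lid, slide the bolt fully home again, push the yellow-headed linchpin through the hole in the bolt's end from the robot's side until its head is against the bolt, and swing its wire ring right over so that it holds the pin. Leave the other things on the counter where they are.

Things in the scene. Friction and masses are not known exactly. Their poses are not given: they have to be found in the camera images.
- lockbox: blue steel box fixed to the counter, 130 mm deep (its x), 240 mm wide (its y), walls 70 mm high and 4 mm thick, floor 4 mm thick; origin at the centre of its underside, x pointing away from the robot to the hinge side, y to the left, z up. Its sliding bolt and the lid's handle are on the side towards the robot (-x). A 137 mm long ledge and a small keeper guide the bolt; nothing else stands in front of the box
- lid (a joint): hinge of the lid, rad: 0 shut, grows as the front edge rises, stop at 1.75; stiff, the lid (0.4 kg) stays where it is left; lifting takes about 4 N at the handle. Shut, its top is at 80 mm. At about 1.4 it leaves the box free from above. Until the bolt is drawn back more than 33 mm a dog on the bolt holds down a lug on the lid's front edge
- lid_handle (a point): middle of the lid's handle bar, a round black bar 9 mm thick and 60 mm long parallel to the box's y; shut it is at x -107, y 75, z 76 mm in the box's frame, 42 mm in front of the box with free space behind, above and below it. Moves with the lid
- lid_hinge (a point): point on the lid's hinge axis (parallel to the box's y) level with the handle in y; the handle moves on an arc of 172 mm radius about it (5 mm above the true axis, with the lid shut)
- bolt (a joint): slide of the bolt, m: 0 fully home (locked), 0.045 fully drawn back (free) along the box's +y; about 2 N of friction, stays where it is left. It must be drawn back (over 33 mm) to let the lid shut as well as open: the dog blocks the lug both ways
- bolt_knob (a point): middle of the bolt's upright red knob, 18 mm in diameter and 37 mm tall (z 91 to 128 mm in the box's frame); with the bolt home it is at x -90, y -38, z 110 mm in the box's frame. Moves with the bolt
- bolt_hole (a point): centre of the robot-side mouth of the hole through the bolt's free end: 10.4 mm square, 20 mm long, level along the box's x; bolt home: at x -100, y -147, z 55 mm in the box's frame. The bolt is 20 mm square, its end 42 mm beyond the box's right side. A saddle 14 mm wide juts 16 mm (and a 6 mm ramp) towards the robot, its top 12 mm below the hole's axis, to carry the pin's head
- linchpin: loose linchpin lying level on the counter, 70 g: yellow head block 28 mm long (x), 18 mm wide (y), 30 mm high (z), and a steel pin of 8 mm diameter, 34 mm long with its last 8 mm tapered to 3 mm, that points along +x from the head's front face, its axis 10 mm above the head's underside. Origin on the underside, below the head's front face. Steel wire ring at the rear of the head
- pin_face (a point): centre of the head's front face where the pin comes out (pin axis, 10 mm above the underside); with the pin home it meets point bolt_hole
- ring (a joint): hinge of the wire ring on the linchpin, rad: its axis is parallel to the pin's y, 24 mm behind the front face and 26 mm above the underside, at the two sides of the head. 0: open, ring sloping up and back behind the head at 40 degrees above level; 0.87: upright; 2.44: swung right over, its arms level and its end hanging beyond the pin's tip. Swings freely and falls to either side by its own weight
- ring_bar (a point): middle of the ring's cross bar (4 mm wire, 30 mm wide, parallel to the pin's y), 63 mm from the ring's hinge axis; with the ring open it is about 64 mm behind the front face and 75 mm above the underside
- socket0: impact socket, a plain upright steel cylinder (black, orange band) 34 mm in diameter and 45 mm tall, about 150 g; origin at the centre of its underside, z up its axis. Two to four of the four sockets are present
- socket1: impact socket, a plain upright steel cylinder (bright, orange band) 34 mm in diameter and 45 mm tall, about 150 g; origin at the centre of its underside, z up its axis. Two to four of the four sockets are present
- socket2: impact socket, a plain upright steel cylinder (black, orange band) 34 mm in diameter and 45 mm tall, about 150 g; origin at the centre of its underside, z up its axis. Two to four of the four sockets are present
- socket3: impact socket, a plain upright steel cylinder (bright, orange band) 34 mm in diameter and 45 mm tall, about 150 g; origin at the centre of its underside, z up its axis. Two to four of the four sockets are present
- oil: bystander: the oil bottle, to be left alone
- tape_roll: bystander: the roll of tape, to be left alone
- padlock: bystander: the brass padlock, to be left alone
- driver: bystander: the screwdriver, to be left alone
- carton: bystander: the small carton, to be left alone
- tape_measure: bystander: the tape measure, to be left alone

How it is judged:
On the way, in this order (a step that is already met when the one before it is completed fails the run):
1. the bolt is drawn fully back, the lid still shut (value of joint bolt above 0.038 m and value of joint lid below 0.05 rad), for 0.2 s.
2. the lid is lifted open (value of joint lid above 1.1 rad), for 0.2 s.
3. every socket that is there lies in the box (x of socket0 in the frame of lockbox between -0.064 and 0.064 m and y of socket0 in the frame of lockbox between -0.119 and 0.119 m and z of each of socket0, socket1, socket2, socket3 in the frame of lockbox below 0.045 m and linear speed of each of socket0, socket1, socket2, socket3 below 0.05 m/s and x of socket1 in the frame of lockbox between -0.064 and 0.064 m and y of socket1 in the frame of lockbox between -0.119 and 0.119 m and x of socket2 in the frame of lockbox between -0.064 and 0.064 m and y of socket2 in the frame of lockbox between -0.119 and 0.119 m and x of socket3 in the frame of lockbox between -0.064 and 0.064 m and y of socket3 in the frame of lockbox between -0.119 and 0.119 m), for 0.2 s.
4. the lid is shut with the sockets inside (all of step 3 and value of joint lid below 0.05 rad), for 0.2 s.
5. the bolt is slid home over the lid's lug (value of joint bolt below 0.008 m and value of joint lid below 0.05 rad), for 0.2 s.
6. the linchpin is through the bolt's hole up to its head, the ring not yet over (distance between pin_face and bolt_hole below 0.007 m and angle between the x axis of linchpin and the x axis of lockbox, either way round below 0.2 rad and value of joint bolt below 0.008 m and value of joint ring below 1.5 rad), for 0.2 s.
7. the ring is swung right over (value of joint ring above 2.15 rad and distance between pin_face and bolt_hole below 0.007 m and angle between the x axis of linchpin and the x axis of lockbox, either way round below 0.2 rad), for 0.2 s.
At the end, for the whole second after the job is handed in: Every socket present is in the box; lid shut (under 0.05 rad); bolt home (within 8 mm); linchpin through the bolt from the robot's side, head within 7 mm of the hole's mouth and within 0.2 rad of square; ring swung over (above 2.15 rad); all at rest (all of step 3 and all of step 5 and all of step 7 and linear speed of linchpin below 0.02 m/s); the robot touches nothing.
It fails at once if a bystander is pushed more than 4 cm from its place (distance of any of oil, tape_roll, padlock, driver, carton, tape_measure from where it was at the start of the episode above 0.04 m).
Of socket0, socket1, socket2, socket3 only 2 to 4 are there at a start; the rules pass over those that are not, and their reading is None.
At some moment in a run one of socket0, socket1, socket2, socket3 may be knocked a few centimetres aside while the robot is not near it.
It also fails if it takes over 210 s, if anything falls off the work surface, if the arm or the gripper's body presses on something with over 40 N, if the wrist force passes 120 N, or if a joint passes its speed limit or range.

## Working session

There is one attempt and no reset: what is moved stays moved. The work goes in short steps, Python scripts to look and compute and a tool call to move; the robot and the scene stay as the last step left them, time stands still between calls to the robot, and variables do not carry over. Pictures are saved under pics/ and viewed, about 12 in all and at most 16, crops included, and the job is handed in when it is done.

Besides the shell and the picture viewer there is one more tool, called after ">>>" by a JSON object that holds its "api" and its "payload". servo_tool: Moves the arm, as the interface text tells. Its arguments: {"type":"object","properties":{"deltas":{"type":"array"},"force":{"type":"number"}},"required":["deltas"]}

```bash
mkdir -p pics; ls
cat > h.py <<'E'
import numpy as np, cv2
from scipy.spatial.transform import Rotation as R
from workcell import telemetry, eyes, order
def snap(n,f=None):
    c=eyes.calibration(n); im,d=eyes.camera(n)
    f=f or n; cv2.imwrite(f'pics/{f}.png',im); np.savez(f'pics/{f}.npz',im=im,d=d,**{k:np.array(v) for k,v in c.items()})
    return im,d,c
def load(f): 
    z=np.load(f'pics/{f}.npz'); return z['im'],z['d'],z
def P(c,u,v,z):
    p=np.array([(u-c['cx'])/c['fx']*z,(v-c['cy'])/c['fy']*z,z],float)
    return R.from_rotvec(np.ravel(c['rvec'])).inv().apply(p-np.ravel(c['tvec']))
def cloud(c,d):
    v,u=np.mgrid[:480,:640]; p=np.stack([(u-c['cx'])/c['fx']*d,(v-c['cy'])/c['fy']*d,d],-1)
    w=R.from_rotvec(np.ravel(c['rvec'])).inv().apply((p-np.ravel(c['tvec'])).reshape(-1,3)).reshape(480,640,3)
    w[d<=0]=np.nan; return w
def px(c,p):
    return cv2.projectPoints(np.array(p,float).reshape(-1,3),np.ravel(c['rvec']),np.ravel(c['tvec']),np.array([[c['fx'],0,c['cx']],[0,c['fy'],c['cy']],[0,0,1]],float),None)[0].reshape(-1,2)
def st():
    s=telemetry.get_obs(); print('t',round(s['clock'],2),'pos',np.round(s['position'],4),'grip',np.round(s['grip_width'],3),'F',np.round(s['ft_force'],1)); print(np.round(R.from_quat(s['ee_rot']).as_matrix(),3)); print('q',np.round(s['joint_pos'],2)); return s
def delta(p,yaw=None):
    s=telemetry.get_obs(); r=R.from_quat(s['ee_rot']); return r.inv().apply(np.array(p)-s['position'])*100
E
python3 - <<'E'
from h import *
st(); snap('top'); snap('scene')
c=eyes.calibration('top'); print(c)
E
```

```text
pics
t 0.0 pos [ 0.2431 -0.5754  0.2305] grip 1.002 F [-0.9  0.1 -0.2]
[[ 0.389 -0.921 -0.001]
 [-0.921 -0.389  0.001]
 [-0.001  0.    -1.   ]]
q [ 1.15  0.33 -0.06  1.46  0.02  1.35 -0.09]
{'fx': 464.7305464898192, 'fy': 464.7305464898192, 'cx': 318.1516063852086, 'cy': 241.4351679468716, 'rvec': array([ 2.17294419, -2.14127578,  0.13963419]), 'tvec': array([-0.00875205,  0.57045854,  1.31748838])}
```

View pics/top.png

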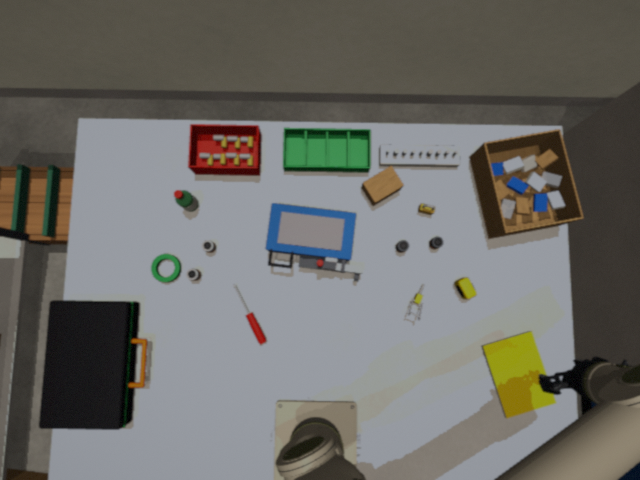

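View pics/scene.png

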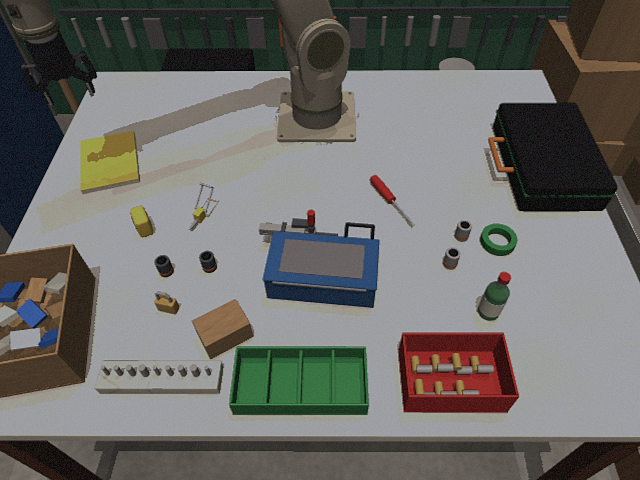

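Run:
```python
from h import *
im,d,c=load('top'); w=cloud(c,d)
hsv=cv2.cvtColor(im,cv2.COLOR_BGR2HSV)
m=(hsv[...,0]>95)&(hsv[...,0]<125)&(hsv[...,1]>120)
m[:190]=0;m[275:]=0;m[:,:255]=0;m[:,370:]=0
pts=w[m]; pts=pts[(pts[:,2]>0.07)&(pts[:,2]<.095)]
r=cv2.minAreaRect((pts[:,:2]*1000).astype(np.float32)); print('lid',r,np.nanmedian(pts[:,2]), cv2.boxPoints(r))
for n,(u,v) in dict(s1a=(209,246),s1b=(194,274),b1=(402,246),b2=(436,242)).items():
    q=w[v-9:v+10,u-9:u+10].reshape(-1,3); q=q[(q[:,2]>.035)&(q[:,2]<.06)]
    print(n,len(q),np.round((np.nanmin(q,0)+np.nanmax(q,0))/2,4), np.round(np.ptp(q,axis=0),3))
for n,(u,v) in dict(knob=(320,264),hole=(357,278),pin=(421,290),head=(417,299),barm=(411,321),handle=(281,266)).items():
    print(n,np.round(w[v,u],3))
cv2.imwrite('pics/c1.png',cv2.resize(im[195:335,255:455],None,fx=4,fy=4,interpolation=cv2.INTER_CUBIC))
```

```text
lid ((594.3124389648438, 21.230743408203125), (239.251953125, 135.07347106933594), 84.24675750732422) 0.07975777757031835 [[ 515.1241    -91.022484]
 [ 649.51715  -104.56284 ]
 [ 673.5008    133.48398 ]
 [ 539.1077    147.02432 ]]
s1a 113 [0.5532 0.3191 0.0435] [0.032 0.032 0.016]
s1b 111 [0.4698 0.3592 0.0437] [0.029 0.032 0.016]
b1 106 [ 0.5615 -0.2456  0.0434] [0.033 0.031 0.017]
b2 110 [ 0.5743 -0.3455  0.0445] [0.032 0.034 0.017]
knob [ 0.497 -0.006  0.132]
hole [ 0.466 -0.114  0.039]
pin [ 0.435 -0.304  0.009]
head [ 0.408 -0.288  0.027]
barm [ 0.344 -0.275  0.006]
handle [0.494 0.103 0.075]
```

View pics/c1.png

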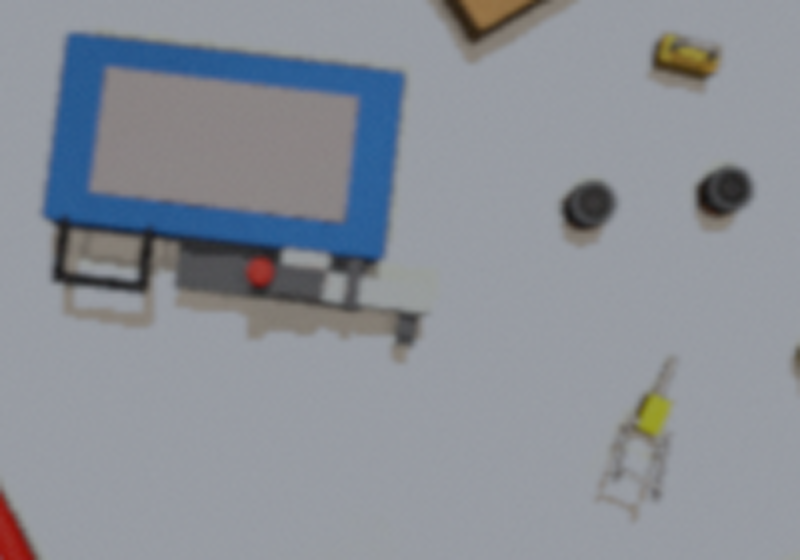

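>>> {"api": "servo_tool", "payload": {"deltas": [[[0,0,-1],-0.119,4],[[0,0,-1],-0.119,4],[[0,0,0],-0.119,4],[[0,0,0],-0.119,4],[[0,0,0],-0.119,4],[[0,0,0],-0.119,4],[[0,0,0],-0.119,4],[[0,0,0],-0.119,4],[[0,0,0],-0.119,4]], "force": 40}}

```text
clock: 0.85
position: [0.2424, -0.5734, 0.247]
ee_rot: [1.0, -0.027, -0.002, -0.004]
ft_force: [-0.8, -0.7, 0.3]
grip_width: 0.468
```

```bash
cat >> h.py <<'E'
YAW=-0.1005; BO=np.array([.5943,.0212,0])
RB=R.from_euler('z',YAW)
def B(x,y,z): return BO+RB.apply(np.array([x,y,z])/1000)   # box mm -> world
def go(p,ang=None):
    s=telemetry.get_obs(); r=R.from_quat(s['ee_rot']); M=r.as_matrix(); a=np.arctan2(M[1,0],M[0,0])
    print('t',round(s['clock'],2),'pos',np.round(s['position'],4),'grip',np.round(s['grip_width']*8.5,2),'F',np.round(s['ft_force'],1),'tilt',np.round(M[:2,2],3),'ang',round(a,3),'q',np.round(s['joint_pos'],2))
    if ang is not None: print(' turn',round(-((ang-a+np.pi)%(2*np.pi)-np.pi),3))
    for q in np.atleast_2d(p): print(' d_cm',np.round(r.inv().apply(q-s['position'])*100,2), 'to',np.round(q,3))
E
python3 - <<'E'
from h import *
go([B(-90,-38,190),B(-90,-38,95)],YAW)
E
```

```text
t 0.85 pos [ 0.2424 -0.5734  0.247 ] grip 3.98 F [-0.8 -0.7  0.3] tilt [-0.004  0.009] ang -0.055 q [ 1.26  0.34 -0.21  1.43  0.07  1.4   0.99]
 turn 0.046
 d_cm [ 22.74 -57.87   6.08] to [ 0.501 -0.008  0.19 ]
 d_cm [ 22.79 -57.79  15.58] to [ 0.501 -0.008  0.095]
```

>>> {"api": "servo_tool", "payload": {"deltas": [[[1.4,-3.6,0],0.023,4],[[1.4,-3.6,0],0.023,4],[[1.4,-3.6,0],0,4],[[1.4,-3.6,0],0,4],[[1.4,-3.6,0],0,4],[[1.4,-3.6,0],0,4],[[1.4,-3.6,0],0,4],[[1.4,-3.6,0],0,4],[[1.4,-3.6,0],0,4],[[1.4,-3.6,0],0,4],[[1.4,-3.6,0],0,4],[[1.4,-3.6,0],0,4]]}}

```text
clock: 1.85
position: [0.4468, -0.1461, 0.2433]
ee_rot: [0.999, -0.053, -0.007, -0.005]
ft_force: [0.6, 0.5, 0.2]
grip_width: 0.466
```

Run:
```python
from h import *
go([B(-90,-38,190),B(-90,-38,95)],YAW)
```

```text
t 1.85 pos [ 0.4468 -0.1461  0.2433] grip 3.96 F [0.6 0.5 0.2] tilt [-0.013  0.011] ang -0.106 q [ 0.82  0.03 -0.6   1.8   0.01  1.34  0.11]
 turn -0.005
 d_cm [  4.   -14.3    5.42] to [ 0.501 -0.008  0.19 ]
 d_cm [  4.13 -14.21  14.92] to [ 0.501 -0.008  0.095]
```

>>> {"api": "servo_tool", "payload": {"deltas": [[[0.7,-2.4,0],0,4],[[0.7,-2.4,0.3],0,4],[[0.7,-2.4,0.5],0,4],[[0.7,-2.4,1],0,4],[[0.7,-2.4,1],0,4],[[0.5,-1.6,1],0,4],[[0,-0.6,1],0,4],[[0,0,0.4],0,4],[[0,0,0],0,4]]}}

```text
clock: 2.6
position: [0.5028, 0.0085, 0.1892]
ee_rot: [0.999, -0.046, -0.007, -0.006]
ft_force: [0.3, 0.1, -0.8]
grip_width: 0.469
```

Run:
```python
from h import *
go([B(-90,-38,190),B(-90,-38,95)],YAW)
im,d,c=snap('wrist','w1')
for n,p in dict(knob=B(-90,-38,128),handle=B(-107,75,76),hole=B(-90,-147,65)).items(): print(n,px(c,p))
```

```text
t 2.6 pos [0.5028 0.0085 0.1892] grip 3.98 F [ 0.3  0.1 -0.8] tilt [-0.013  0.013] ang -0.092 q [ 0.59  0.17 -0.75  1.79  0.11  1.24 -0.28]
 turn 0.008
 d_cm [-0.04  1.62 -0.1 ] to [ 0.501 -0.008  0.19 ]
 d_cm [0.1  1.73 9.4 ] to [ 0.501 -0.008  0.095]
knob [[318.21613184 294.07327311]]
handle [[290.58019434  67.06099516]]
hole [[318.34069217 396.83531921]]
```

View pics/w1.png

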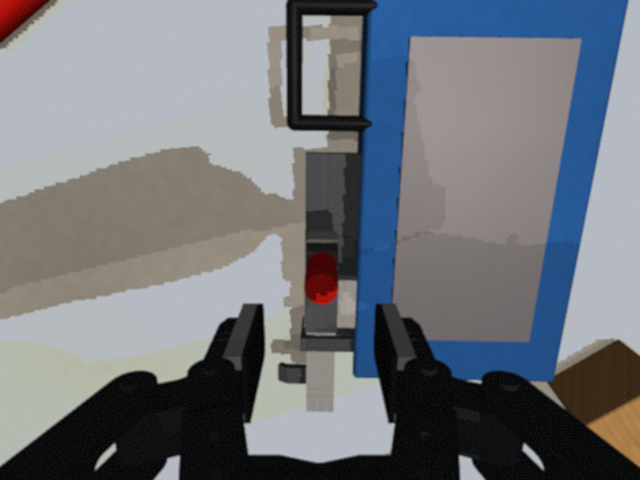

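>>> {"api": "servo_tool", "payload": {"deltas": [[[0.1,1.5,0],0,4],[[0.1,0,1.5],0,4],[[0.1,0,1.5],0,4],[[0,0,1.5],0,4],[[0,0,1.5],0,4],[[0,0,1.5],0,4],[[0,0,1.0],0,4],[[0,0,0.4],0,4],[[0,0,0],0,0.5],[[0,0,0],0,0.5],[[0,0,0],0,0.5],[[0,0,0],0,0.5]], "force": 40}}

```text
clock: 3.65
position: [0.5042, -0.0231, 0.1032]
ee_rot: [0.998, -0.057, -0.004, -0.002]
ft_force: [0.4, 0.3, 0.2]
grip_width: 0.058
```

```bash
sed -i 's/^BO=.*//; s/BO=np.array(\[.5943,.0212,0\])/BO=np.array([.5957,.0221,0])/' h.py
python3 - <<'E'
from h import *
go([B(-90,-38,98),B(-90,7,98)],YAW)
E
```

```text
t 3.65 pos [ 0.5042 -0.0231  0.1032] grip 0.5 F [0.4 0.3 0.2] tilt [-0.007  0.004] ang -0.113 q [ 0.59  0.27 -0.71  1.89  0.19  1.06 -0.31]
 turn -0.013
 d_cm [-0.36 -1.61  0.53] to [ 0.502 -0.007  0.098]
 d_cm [-0.42 -6.11  0.55] to [0.507 0.038 0.098]
```

>>> {"api": "servo_tool", "payload": {"deltas": [[[-0.3,-0.5,0.2],0,0],[[0,-0.8,0],0,0],[[0,-0.8,0],0,0],[[0,-0.8,0],0,0],[[0,-0.8,0],0,0],[[0,-0.8,0],0,0],[[0,-0.6,0],0,0],[[0,-0.4,0],0,0],[[0,-0.3,0],0,0],[[0,0,0],0,0]]}}

```text
clock: 4.48
position: [0.5065, 0.0178, 0.1029]
ee_rot: [0.998, -0.065, -0.006, 0.015]
ft_force: [0.1, -0.3, 0.1]
grip_width: -0.002
```

Run:
```python
from h import *
go([B(-90,7,98)],YAW)
im,d,c=snap('wrist','w2')
for k in (0,45): print(k,px(c,B(-90,-38+k,128)))
```

```text
t 4.48 pos [0.5065 0.0178 0.1029] grip -0.02 F [ 0.1 -0.3  0.1] tilt [-0.014 -0.03 ] ang -0.129 q [ 0.5   0.28 -0.72  1.88  0.24  1.08 -0.45]
 turn -0.029
 d_cm [-0.22 -2.03  0.43] to [0.507 0.038 0.098]
0 [[312.75370367 426.02468224]]
45 [[307.65610836 304.568616  ]]
```

View pics/w2.png

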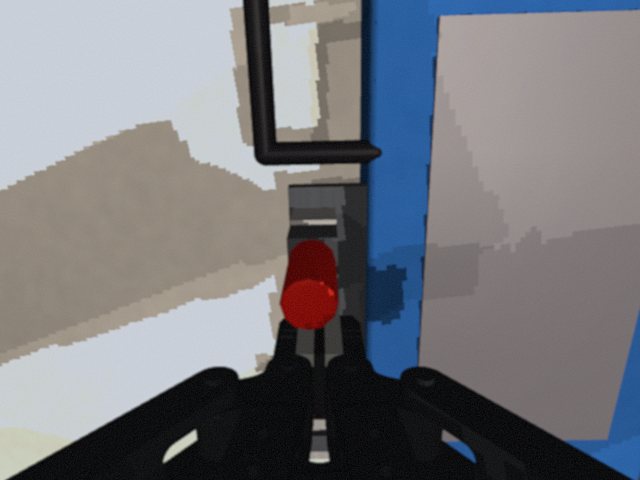

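>>> {"api": "servo_tool", "payload": {"deltas": [[[0,0.5,-0.5],-0.015,0],[[0,0,-1.5],-0.015,0],[[0,0,-1.5],0,3],[[0,0,-1.0],0,3],[[0,0,-0.4],0,3],[[0,0,0],0,3]]}}

```text
clock: 5.03
position: [0.5073, 0.0225, 0.154]
ee_rot: [0.999, -0.045, -0.006, 0.012]
ft_force: [0.8, 0.9, -0.2]
grip_width: 0.349
```

Run:
```python
from h import *
go([B(-107,77,150),B(-107,77,58)],YAW)
```

```text
t 5.03 pos [0.5073 0.0225 0.154 ] grip 2.97 F [ 0.8  0.9 -0.2] tilt [-0.012 -0.023] ang -0.09 q [ 0.53  0.22 -0.75  1.82  0.18  1.18 -0.37]
 turn 0.01
 d_cm [-1.81 -8.58  0.22] to [0.497 0.109 0.15 ]
 d_cm [-1.71 -8.8   9.41] to [0.497 0.109 0.058]
```

>>> {"api": "servo_tool", "payload": {"deltas": [[[-0.2,-0.8,0],0,3],[[-0.3,-1.4,0],0,3],[[-0.3,-1.4,0],0,3],[[-0.3,-1.4,0],0,3],[[-0.3,-1.4,0],0,3],[[-0.2,-1.0,0],0,3],[[-0.1,-0.6,0],0,3],[[-0.1,-0.3,0],0,3],[[0,0,0],0,3]]}}

```text
clock: 5.78
position: [0.4929, 0.1163, 0.147]
ee_rot: [0.999, -0.044, -0.008, 0.011]
ft_force: [0.2, -0.3, 0.0]
grip_width: 0.347
```

Run:
```python
from h import *
go([B(-107,77,150),B(-107,77,58)],YAW)
```

```text
t 5.78 pos [0.4929 0.1163 0.147 ] grip 2.95 F [ 0.2 -0.3  0. ] tilt [-0.018 -0.02 ] ang -0.088 q [ 0.39  0.25 -0.8   1.82  0.2   1.18 -0.57]
 turn 0.012
 d_cm [ 0.46  0.66 -0.29] to [0.497 0.109 0.15 ]
 d_cm [0.61 0.45 8.9 ] to [0.497 0.109 0.058]
```

>>> {"api": "servo_tool", "payload": {"deltas": [[[0.2,0.2,0.6],0.01,3],[[0.1,0.1,1.2],0,3],[[0.1,0.1,1.5],0,3],[[0.1,0,1.5],0,3],[[0,0,1.5],0,3],[[0,0,1.0],0,3],[[0,0,0.6],0,3],[[0,0,0.2],0,3],[[0,0,0],0,3]]}}

```text
clock: 6.53
position: [0.4961, 0.1035, 0.0561]
ee_rot: [0.998, -0.054, -0.01, 0.012]
ft_force: [-1.1, 0.4, 0.4]
grip_width: 0.351
```

Run:
```python
from h import *
go([B(-107,77,58)],YAW)
```

```text
t 6.53 pos [0.4961 0.1035 0.0561] grip 2.98 F [-1.1  0.4  0.4] tilt [-0.021 -0.022] ang -0.108 q [ 0.35  0.37 -0.75  1.9   0.31  1.01 -0.65]
 turn -0.007
 d_cm [ 0.01 -0.6  -0.2 ] to [0.497 0.109 0.058]
```

>>> {"api": "servo_tool", "payload": {"deltas": [[[0,0,0],0,0.3],[[0,0,0],0,0.3],[[0,0,0],0,0.3],[[0,0,0],0,0.3],[[0.04,0,-0.6],0,0.3],[[0.1,0,-1.2],0,0.3],[[0.2,0,-1.2],0,0.3],[[0.3,0,-1.2],0,0.3],[[0.4,0,-1.1],0,0.3],[[0.5,0,-1.1],0,0.3],[[0.5,0,-1.0],0,0.3],[[0.5,0,-0.8],0,0.3]], "force": 50}}

```text
clock: 7.53
position: [0.523, 0.1004, 0.1473]
ee_rot: [0.998, -0.054, -0.011, 0.013]
ft_force: [3.7, -1.2, -7.9]
grip_width: 0.083
```

```bash
cat >> h.py <<'E'
def arc(ths):
    s=telemetry.get_obs(); p=RB.inv().apply(s['position']-BO)*1000; p[2]+=19
    print('handle box',np.round(p,1),'th',round(np.arctan2(p[2]-71,65-p[0])-np.arctan2(5,172),3),'rad',round(np.hypot(p[2]-71,65-p[0]),1))
    go([B(65-172*np.cos(t),p[1],76-19+172*np.sin(t)) for t in ths],YAW)
E
python3 - <<'E'
from h import *
arc([.6,.8,1.0,1.2,1.4])
E
```

```text
handle box [-80.2  70.6 166.3] th 0.552 rad 173.6
t 7.53 pos [0.523  0.1004 0.1473] grip 0.7 F [ 3.7 -1.2 -7.9] tilt [-0.023 -0.026] ang -0.108 q [ 0.38  0.31 -0.78  1.76  0.25  1.2  -0.58]
 turn -0.008
 d_cm [ 0.31  0.02 -0.69] to [0.526 0.1   0.154]
 d_cm [ 2.47  0.07 -3.36] to [0.548 0.098 0.18 ]
 d_cm [ 5.11  0.11 -5.54] to [0.575 0.095 0.202]
 d_cm [ 8.14  0.14 -7.16] to [0.605 0.092 0.217]
 d_cm [11.43  0.14 -8.14] to [0.638 0.089 0.226]
```

>>> {"api": "servo_tool", "payload": {"deltas": [[[0.6,0,-1.0],0,0.3],[[0.8,0,-1.1],0,0.3],[[0.9,0,-1.0],0,0.3],[[1.0,0,-0.9],0,0.3],[[1.1,0,-0.8],0,0.3],[[1.2,0,-0.8],0,0.3],[[1.2,0,-0.6],0,0.3],[[1.3,0,-0.5],0,0.3],[[1.2,0,-0.4],0,0.3],[[1.0,0,-0.3],0,0.3],[[0.6,0,-0.1],0,0.3],[[0,0,0],0,0.3]]}}

```text
clock: 8.53
position: [0.6381, 0.0883, 0.2268]
ee_rot: [0.998, -0.054, -0.013, 0.011]
ft_force: [2.0, -0.7, -7.2]
grip_width: 0.081
```

Run:
```python
from h import *
arc([1.2,1.4,1.5])
```

```text
handle box [ 35.6  70.1 245.8] th 1.375 rad 177.2
t 8.53 pos [0.6381 0.0883 0.2268] grip 0.69 F [ 2.  -0.7 -7.2] tilt [-0.027 -0.022] ang -0.109 q [ 0.29  0.49 -0.72  1.35  0.33  1.45 -0.53]
 turn -0.008
 d_cm [-3.26  0.    1.03] to [0.605 0.092 0.217]
 d_cm [ 0.02 -0.    0.03] to [0.638 0.088 0.226]
 d_cm [ 1.72 -0.01 -0.22] to [0.655 0.087 0.229]
```

>>> {"api": "servo_tool", "payload": {"deltas": [[[0.6,0,-0.1],0,0.3],[[0.4,0,-0.1],0,0.3],[[0,0,0],0,3],[[0,0,0],0,3],[[0,0,0],0,3],[[0,0,-0.6],0,3],[[0,0,-1.5],0,3],[[0,0,-1.5],0,3],[[0,0,-1.0],0,3],[[0,0,-0.3],0,3],[[0,0,0],0,3]]}}

```text
clock: 9.45
position: [0.651, 0.0894, 0.2881]
ee_rot: [0.998, -0.054, -0.007, 0.01]
ft_force: [-0.2, 0.2, -0.1]
grip_width: 0.354
```

Run:
```python
from h import *
im,d,c=snap('top','t2')
w=cloud(c,d)
for n,(u,v) in dict(s1a=(209,246),s1b=(194,274),b1=(402,246),b2=(436,242)).items():
    q=w[v-16:v+17,u-16:u+17].reshape(-1,3); q=q[(q[:,2]>.035)&(q[:,2]<.06)]
    a=(np.nanmin(q,0)+np.nanmax(q,0))/2 if len(q) else None
    print(n,len(q),np.round(a,4), np.round(np.ptp(q,axis=0),3))
    go([[a[0],a[1],.25],[a[0],a[1],.02]])
print(px(c,B(-80,75,1)))
cv2.imwrite('pics/t2c.png',cv2.resize(im[180:340,160:460],None,fx=2.6,fy=2.6))
```

```text
s1a 114 [0.5531 0.3188 0.0429] [0.032 0.034 0.015]
t 9.5 pos [0.6509 0.0895 0.2878] grip 3.0 F [0.2 0.3 0.3] tilt [-0.016 -0.02 ] ang -0.108 q [ 0.27  0.49 -0.72  1.22  0.33  1.56 -0.52]
 d_cm [-12.15 -21.83   3.47] to [0.553 0.319 0.25 ]
 d_cm [-11.84 -22.33  26.46] to [0.553 0.319 0.02 ]
s1b 112 [0.4701 0.3592 0.0436] [0.029 0.03  0.016]
t 9.5 pos [0.6509 0.0895 0.2878] grip 3.0 F [0.2 0.3 0.3] tilt [-0.016 -0.02 ] ang -0.108 q [ 0.27  0.49 -0.72  1.22  0.33  1.56 -0.52]
 d_cm [-20.84 -24.94   3.52] to [0.47  0.359 0.25 ]
 d_cm [-20.52 -25.44  26.52] to [0.47  0.359 0.02 ]
b1 109 [ 0.5618 -0.2454  0.0443] [0.032 0.031 0.015]
t 9.5 pos [0.6509 0.0895 0.2878] grip 3.0 F [0.2 0.3 0.3] tilt [-0.016 -0.02 ] ang -0.108 q [ 0.27  0.49 -0.72  1.22  0.33  1.56 -0.52]
 d_cm [-5.19 34.16  4.6 ] to [ 0.562 -0.245  0.25 ]
 d_cm [-4.87 33.66 27.59] to [ 0.562 -0.245  0.02 ]
b2 109 [ 0.5742 -0.3462  0.0446] [0.033 0.032 0.016]
t 9.5 pos [0.6509 0.0895 0.2878] grip 3.0 F [0.2 0.3 0.3] tilt [-0.016 -0.02 ] ang -0.108 q [ 0.27  0.49 -0.72  1.22  0.33  1.56 -0.52]
 d_cm [-2.87 44.05  4.78] to [ 0.574 -0.346  0.25 ]
 d_cm [-2.55 43.55 27.77] to [ 0.574 -0.346  0.02 ]
[[282.54760058 258.04363683]]
```

View pics/t2c.png

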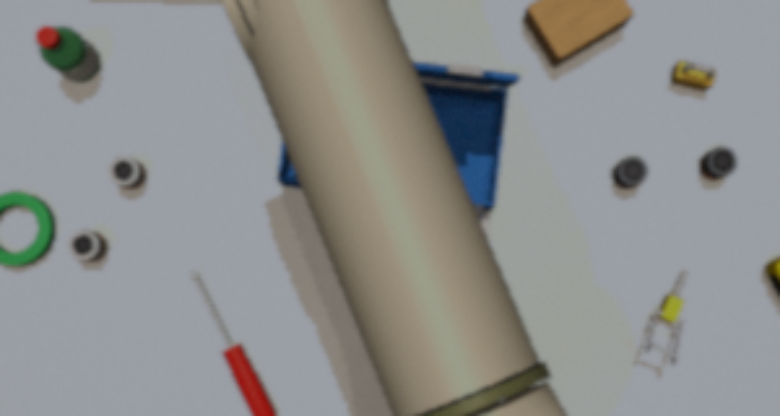

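>>> {"api": "servo_tool", "payload": {"deltas": [[[-0.7,-1.2,0],0,6],[[-1.4,-2.5,0],0,6],[[-1.4,-2.5,0],0,6],[[-1.4,-2.5,0],0,6],[[-1.4,-2.5,0.3],0,6],[[-1.4,-2.5,1],0,6],[[-1.4,-2.5,1],0,6],[[-1.2,-2.0,1],0,6],[[-0.7,-1.2,1],0,6],[[-0.3,-0.5,0.5],0,6],[[0,0,0],0,6]]}}

```text
clock: 10.42
position: [0.5459, 0.3135, 0.2269]
ee_rot: [0.998, -0.053, -0.012, 0.012]
ft_force: [0.5, -0.3, 0.3]
grip_width: 0.699
```

Run:
```python
from h import *
go([[.553,.319,.1],[.553,.319,.012]],YAW)
im,d,c=snap('wrist','w3')
print(px(c,[.553,.319,.045]),px(c,[.470,.359,.045]))
```

```text
t 10.42 pos [0.5459 0.3135 0.2269] grip 5.94 F [ 0.5 -0.3  0.3] tilt [-0.025 -0.022] ang -0.106 q [-0.03  0.48 -0.8   1.39  0.34  1.44 -0.92]
 turn -0.006
 d_cm [ 0.94 -0.93 12.65] to [0.553 0.319 0.1  ]
 d_cm [ 1.14 -1.15 21.44] to [0.553 0.319 0.012]
[[331.7445997  194.23201152]] [[214.9306804  152.60998613]]
```

View pics/w3.png

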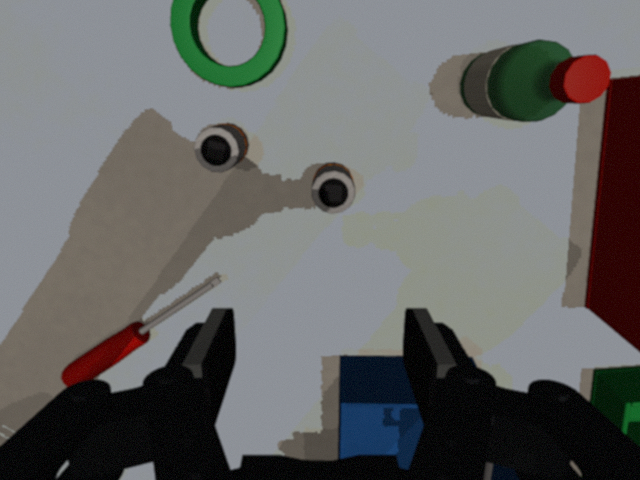

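>>> {"api": "servo_tool", "payload": {"deltas": [[[0.2,-0.2,1.0],0,6],[[0.2,-0.3,2.0],0,6],[[0.2,-0.2,2.5],0,6],[[0.2,-0.2,2.5],0,6],[[0.2,-0.2,2.5],0,6],[[0.1,-0.1,2.0],0,6],[[0,0,1.2],0,6],[[0,0,0.5],0,6],[[0,0,0],0,6]]}}

```text
clock: 11.22
position: [0.5658, 0.3099, 0.0787]
ee_rot: [0.998, -0.062, -0.008, 0.012]
ft_force: [-0.6, -0.3, 0.9]
grip_width: 0.704
```

Run:
```python
from h import *
go([[.554,.321,.012]],YAW)
```

```text
t 11.22 pos [0.5658 0.3099 0.0787] grip 5.98 F [-0.6 -0.3  0.9] tilt [-0.018 -0.024] ang -0.125 q [-0.05  0.63 -0.73  1.51  0.44  1.2  -0.99]
 turn -0.024
 d_cm [-1.21 -1.12  6.66] to [0.554 0.321 0.012]
```

>>> {"api": "servo_tool", "payload": {"deltas": [[[-0.6,-0.6,0.3],-0.01,6],[[-0.4,-0.4,1.0],-0.01,6],[[-0.2,-0.2,1.5],0,6],[[0,0,1.5],0,6],[[0,0,1.0],0,6],[[0,0,0.4],0,6],[[0,0,0],0,6]]}}

```text
clock: 11.8
position: [0.5548, 0.3254, 0.0208]
ee_rot: [0.999, -0.051, -0.005, 0.01]
ft_force: [-0.1, 0.1, 0.2]
grip_width: 0.704
```

Run:
```python
from h import *
go([[.554,.321,.012]],YAW)
```

```text
t 11.8 pos [0.5548 0.3254 0.0208] grip 5.98 F [-0.1  0.1  0.2] tilt [-0.012 -0.02 ] ang -0.102 q [-0.09  0.69 -0.71  1.56  0.49  1.1  -1.03]
 turn -0.002
 d_cm [-0.03  0.43  0.89] to [0.554 0.321 0.012]
```

Grip and lift.

>>> {"api": "servo_tool", "payload": {"deltas": [[[0,0.3,0.6],0,6],[[0,0.1,0.2],0,6],[[0,0,0],0,2.5],[[0,0,0],0,2.5],[[0,0,0],0,2.5],[[0,0,0],0,2.5],[[0,0,-1],0,2.5],[[0,0,-2.5],0,2.5],[[0,0,-2.5],0,2.5],[[0,0,-2.5],0,2.5],[[0,0,-1.5],0,2.5],[[0,0,-0.5],0,2.5]]}}

```text
clock: 12.8
position: [0.5549, 0.3228, 0.1245]
ee_rot: [0.999, -0.051, -0.006, 0.011]
ft_force: [1.4, -0.5, -1.2]
grip_width: 0.382
```

Run:
```python
from h import *
go([B(-12,85,150),B(-12,85,25)],YAW)
```

```text
t 12.8 pos [0.5549 0.3228 0.1245] grip 3.24 F [ 1.4 -0.5 -1.2] tilt [-0.013 -0.02 ] ang -0.102 q [-0.06  0.58 -0.76  1.49  0.41  1.27 -0.97]
 turn -0.001
 d_cm [ 5.88 21.05 -2.16] to [0.592 0.108 0.15 ]
 d_cm [ 6.01 20.78 10.34] to [0.592 0.108 0.025]
```

>>> {"api": "servo_tool", "payload": {"deltas": [[[0.3,1.0,-0.8],0,2.5],[[0.6,2.3,-0.8],0,2.5],[[0.7,2.5,0],0,2.5],[[0.7,2.5,0],0,2.5],[[0.7,2.5,0],0,2.5],[[0.7,2.5,0],0,2.5],[[0.6,2.3,0],0,2.5],[[0.5,1.7,0],0,2.5],[[0.3,1.0,0],0,2.5],[[0.1,0.4,0],0,2.5],[[0,0,0],0,2.5]]}}

```text
clock: 13.72
position: [0.5864, 0.118, 0.1444]
ee_rot: [0.999, -0.05, -0.008, 0.011]
ft_force: [-0.7, 0.7, -1.9]
grip_width: 0.386
```

Run:
```python
from h import *
go([B(-12,85,150),B(-12,85,22)],YAW)
```

```text
t 13.72 pos [0.5864 0.118  0.1444] grip 3.28 F [-0.7  0.7 -1.9] tilt [-0.018 -0.021] ang -0.1 q [ 0.3   0.45 -0.75  1.59  0.33  1.25 -0.61]
 turn 0.001
 d_cm [ 0.68  0.96 -0.54] to [0.592 0.108 0.15 ]
 d_cm [ 0.88  0.66 12.25] to [0.592 0.108 0.022]
```

>>> {"api": "servo_tool", "payload": {"deltas": [[[0.3,0.3,0.8],0,2.5],[[0.2,0.2,1.6],0,2.5],[[0.2,0.1,2.0],0,2.5],[[0.1,0,2.0],0,2.5],[[0,0,1.6],0,2.5],[[0,0,1.0],0,2.5],[[0,0,0.5],0,2.5],[[0,0,0.3],0,2.5],[[0,0,0],0,2.5]]}}

```text
clock: 14.47
position: [0.5917, 0.1169, 0.0399]
ee_rot: [0.999, -0.045, -0.008, 0.01]
ft_force: [-0.7, -0.1, -0.2]
grip_width: 0.385
```

Run:
```python
from h import *
go([B(-12,85,22)],YAW)
```

```text
t 14.47 pos [0.5917 0.1169 0.0399] grip 3.27 F [-0.7 -0.1 -0.2] tilt [-0.016 -0.019] ang -0.089 q [ 0.26  0.58 -0.7   1.67  0.42  1.08 -0.66]
 turn 0.011
 d_cm [0.17 0.86 1.81] to [0.592 0.108 0.022]
```

>>> {"api": "servo_tool", "payload": {"deltas": [[[0,0.5,0.8],0,2.5],[[0,0.2,0.6],0,2.5],[[0,0,0.4],0,2.5],[[0,0,0],0,2.5],[[0,0,0],0,5.2],[[0,0,0],0,5.2],[[0,0,0],0,5.2],[[0,0,-1],0,5.2],[[0,0,-2.5],0,5.2],[[0,0,-3],0,5.2],[[0,0,-3],0,5.2],[[0,0,-2],0,5.2]]}}

```text
clock: 15.47
position: [0.5913, 0.1114, 0.1415]
ee_rot: [0.999, -0.044, -0.009, 0.01]
ft_force: [-1.2, -0.5, -2.1]
grip_width: 0.606
```

```bash
cat >> h.py <<'E'
W0=dict(s1b=(.471,.361),b1=(.562,-.245),b2=(.574,-.345))
def look(f,names):
    im,d,c=snap('wrist',f)
E
python3 - <<'E'
from h import *
go([[.471,.361,.13],[.471,.361,.012]],YAW)
E
```

```text
t 15.47 pos [0.5913 0.1114 0.1415] grip 5.15 F [-1.2 -0.5 -2.1] tilt [-0.019 -0.018] ang -0.088 q [ 0.31  0.47 -0.75  1.59  0.34  1.25 -0.59]
 turn 0.012
 d_cm [-14.16 -23.83   0.92] to [0.471 0.361 0.13 ]
 d_cm [-13.96 -24.06  12.71] to [0.471 0.361 0.012]
```

>>> {"api": "servo_tool", "payload": {"deltas": [[[-0.6,-1.0,-0.3],0.012,6],[[-1.3,-2.3,0],0,6],[[-1.6,-2.7,0],0,6],[[-1.6,-2.7,0],0,6],[[-1.6,-2.7,0],0,6],[[-1.6,-2.7,0],0,6],[[-1.6,-2.7,0],0,6],[[-1.4,-2.4,0],0,6],[[-1.0,-1.7,0],0,6],[[-0.6,-1.0,0],0,6],[[-0.2,-0.4,0],0,6],[[0,0,0],0,6]]}}

```text
clock: 16.47
position: [0.4831, 0.3587, 0.1618]
ee_rot: [0.999, -0.052, 0.002, 0.006]
ft_force: [0.2, -0.8, 0.9]
grip_width: 0.701
```

Run:
```python
from h import *
go([[.471,.361,.13],[.471,.361,.012]],YAW)
im,d,c=snap('top','t3'); w=cloud(c,d)
for n,(u,v) in dict(b1=(402,246),b2=(436,242)).items():
    q=w[v-16:v+17,u-16:u+17].reshape(-1,3); q=q[(q[:,2]>.035)&(q[:,2]<.06)]
    print(n,len(q),np.round((np.nanmin(q,0)+np.nanmax(q,0))/2,4))
im,d,c=snap('wrist','w4'); w=cloud(c,d)
q=w[:300].reshape(-1,3); q=q[(q[:,2]>.04)&(q[:,2]<.05)]; print('wrist',len(q),np.round((np.nanpercentile(q,1,axis=0)+np.nanpercentile(q,99,axis=0))/2,4),np.ptp(q,axis=0)); print(px(c,[.471,.361,.045]))
```

```text
t 16.47 pos [0.4831 0.3587 0.1618] grip 5.96 F [ 0.2 -0.8  0.9] tilt [ 0.002 -0.013] ang -0.103 q [-0.08  0.46 -0.83  1.58  0.36  1.27 -1.07]
 turn -0.003
 d_cm [-1.24 -0.14  3.17] to [0.471 0.361 0.13 ]
 d_cm [-1.28 -0.29 14.97] to [0.471 0.361 0.012]
b1 105 [ 0.5614 -0.2464  0.0445]
b2 110 [ 0.5743 -0.3468  0.0431]
wrist 3017 [0.5642 0.3768 0.045 ] [0.22348317 0.06438846 0.00996674]
[[296.21034675 227.00437629]]
```

>>> {"api": "servo_tool", "payload": {"deltas": [[[-0.4,-0.1,0.8],0,6],[[-0.4,-0.1,2.0],0,6],[[-0.3,-0.1,2.5],0,6],[[-0.1,0,2.5],0,6],[[0,0,2.0],0,6],[[0,0,1.2],0,6],[[0,0,0.6],0,6],[[0,0,0],0,6]]}}

```text
clock: 17.23
position: [0.4788, 0.3488, 0.0381]
ee_rot: [0.998, -0.061, 0.003, 0.009]
ft_force: [-0.2, 1.0, -0.4]
grip_width: 0.702
```

Run:
```python
from h import *
go([[.471,.361,.012]],YAW)
```

```text
t 17.23 pos [0.4788 0.3488 0.0381] grip 5.97 F [-0.2  1.  -0.4] tilt [ 0.005 -0.018] ang -0.122 q [-0.12  0.57 -0.77  1.71  0.46  1.06 -1.16]
 turn -0.022
 d_cm [-0.95 -1.16  2.58] to [0.471 0.361 0.012]
```

>>> {"api": "servo_tool", "payload": {"deltas": [[[-0.4,-0.6,0],-0.01,6],[[-0.3,-0.4,0.5],-0.01,6],[[-0.1,-0.1,0.8],0,6],[[0,0,0.7],0,6],[[0,0,0.3],0,6],[[0,0,0],0,6]]}}

```text
clock: 17.73
position: [0.4736, 0.3628, 0.0161]
ee_rot: [0.999, -0.05, 0.005, 0.007]
ft_force: [0.7, 0.4, 0.7]
grip_width: 0.699
```

Run:
```python
from h import *
go([[.471,.361,.012]],YAW)
```

```text
t 17.73 pos [0.4736 0.3628 0.0161] grip 5.94 F [0.7 0.4 0.7] tilt [ 0.009 -0.015] ang -0.101 q [-0.15  0.61 -0.75  1.71  0.5   1.02 -1.18]
 turn -0.0
 d_cm [-0.25  0.2   0.41] to [0.471 0.361 0.012]
```

>>> {"api": "servo_tool", "payload": {"deltas": [[[0,0.1,0.2],0,6],[[0,0,0],0,2.5],[[0,0,0],0,2.5],[[0,0,0],0,2.5],[[0,0,0],0,2.5],[[0,0,-1],0,2.5],[[0,0,-2.5],0,2.5],[[0,0,-3],0,2.5],[[0,0,-3],0,2.5],[[0,0,-2.5],0,2.5],[[0,0,-1.0],0,2.5],[[0,0,0],0,2.5]]}}

```text
clock: 18.73
position: [0.4712, 0.3628, 0.1519]
ee_rot: [0.999, -0.05, 0.004, 0.008]
ft_force: [0.8, 0.6, -2.4]
grip_width: 0.389
```

Run:
```python
from h import *
go([B(-12,33,150),B(-12,33,25)],YAW)
```

```text
t 18.73 pos [0.4712 0.3628 0.1519] grip 3.31 F [ 0.8  0.6 -2.4] tilt [ 0.007 -0.016] ang -0.1 q [-0.09  0.45 -0.84  1.61  0.37  1.25 -1.1 ]
 turn 0.0
 d_cm [14.6  29.34  0.77] to [0.587 0.056 0.15 ]
 d_cm [14.49 29.15 13.27] to [0.587 0.056 0.025]
```

>>> {"api": "servo_tool", "payload": {"deltas": [[[0.6,1.2,0],0,2.5],[[1.2,2.5,0],0,2.5],[[1.6,3.3,0],0,2.5],[[1.6,3.3,0],0,2.5],[[1.6,3.3,0],0,2.5],[[1.6,3.3,0],0,2.5],[[1.6,3.3,0],0,2.5],[[1.6,3.2,0],0,2.5],[[1.2,2.5,0],0,2.5],[[0.8,1.5,0],0,2.5],[[0.4,0.6,0],0,2.5],[[0,0,0],0,2.5]]}}

```text
clock: 19.73
position: [0.5784, 0.055, 0.142]
ee_rot: [0.999, -0.048, -0.004, 0.009]
ft_force: [-0.4, 0.3, -0.8]
grip_width: 0.383
```

Run:
```python
from h import *
go([B(-12,33,150),B(-12,33,20)],YAW)
```

```text
t 19.73 pos [0.5784 0.055  0.142 ] grip 3.25 F [-0.4  0.3 -0.8] tilt [-0.009 -0.018] ang -0.097 q [ 0.41  0.41 -0.74  1.65  0.3   1.21 -0.49]
 turn 0.004
 d_cm [ 0.85 -0.19 -0.81] to [0.587 0.056 0.15 ]
 d_cm [ 0.94 -0.44 12.19] to [0.587 0.056 0.02 ]
```

>>> {"api": "servo_tool", "payload": {"deltas": [[[0.3,-0.1,0.8],0,2.5],[[0.3,-0.1,1.6],0,2.5],[[0.2,-0.1,2.2],0,2.5],[[0.1,0,2.2],0,2.5],[[0,0,2.0],0,2.5],[[0,0,1.2],0,2.5],[[0,0,0.7],0,2.5],[[0,0,0.4],0,2.5],[[0,0,0],0,2.5]]}}

```text
clock: 20.48
position: [0.5845, 0.0711, 0.0229]
ee_rot: [0.999, -0.04, -0.004, 0.007]
ft_force: [0.8, -1.0, 0.6]
grip_width: 0.38
```

Run:
```python
from h import *
go([B(-12,33,20)],YAW)
```

```text
t 20.48 pos [0.5845 0.0711 0.0229] grip 3.23 F [ 0.8 -1.   0.6] tilt [-0.008 -0.013] ang -0.08 q [ 0.34  0.56 -0.68  1.73  0.42  1.01 -0.58]
 turn 0.02
 d_cm [0.38 1.46 0.31] to [0.587 0.056 0.02 ]
```

>>> {"api": "servo_tool", "payload": {"deltas": [[[0,0.6,0],0.01,2.5],[[0,0.5,0.2],0.01,2.5],[[0,0.2,0.2],0,2.5],[[0,0,0.1],0,2.5],[[0,0,0],0,5.2],[[0,0,0],0,5.2],[[0,0,0],0,5.2],[[0,0,-1],0,5.2],[[0,0,-2.5],0,5.2],[[0,0,-3],0,5.2],[[0,0,-3],0,5.2],[[0,0,-2],0,5.2]]}}

```text
clock: 21.48
position: [0.5833, 0.0587, 0.139]
ee_rot: [0.999, -0.051, -0.003, 0.006]
ft_force: [0.7, 0.3, 0.0]
grip_width: 0.608
```

Run:
```python
from h import *
go([[.563,-.244,.13],[.563,-.244,.012]],YAW)
```

```text
t 21.48 pos [0.5833 0.0587 0.139 ] grip 5.16 F [0.7 0.3 0. ] tilt [-0.008 -0.011] ang -0.103 q [ 0.41  0.42 -0.74  1.64  0.31  1.21 -0.5 ]
 turn -0.003
 d_cm [ 1.1  30.31  1.26] to [ 0.563 -0.244  0.13 ]
 d_cm [ 1.18 30.16 13.06] to [ 0.563 -0.244  0.012]
```

>>> {"api": "servo_tool", "payload": {"deltas": [[[0,1.2,0],0,6],[[0.1,2.5,0],0,6],[[0.1,3.4,0],0,6],[[0.1,3.4,0],0,6],[[0.1,3.4,0],0,6],[[0.1,3.4,0],0,6],[[0.1,3.4,0],0,6],[[0.1,3.4,0],0,6],[[0.1,2.5,0],0,6],[[0.1,1.4,0],0,6],[[0,0.5,0],0,6],[[0,0,0],0,6]]}}

```text
clock: 22.48
position: [0.5583, -0.2369, 0.1497]
ee_rot: [0.999, -0.049, -0.003, 0.005]
ft_force: [0.6, 0.3, -0.8]
grip_width: 0.703
```

Run:
```python
from h import *
im,d,c=snap('top','t4'); w=cloud(c,d)
for n,(u,v) in dict(b1=(402,246),b2=(436,242)).items():
    q=w[v-16:v+17,u-16:u+17].reshape(-1,3); q=q[(q[:,2]>.035)&(q[:,2]<.05)]
    print(n,len(q),np.round((np.nanmin(q,0)+np.nanmax(q,0))/2,4))
u0,v0=px(c,BO)[0].astype(int)
q=w[v0-45:v0+45,u0-55:u0+55].reshape(-1,3); b=RB.inv().apply(q-BO)*1000
k=(abs(b[:,0])<58)&(abs(b[:,1])<112)&(b[:,2]>35)&(b[:,2]<60); b=b[k]; print(len(b),np.round([b.min(0),b.max(0)]))
go([[.563,-.244,.13],[.563,-.244,.012]],YAW)
```

```text
b1 72 [ 0.5615 -0.2412  0.0425]Traceback (most recent call last):
  File "<stdin>", line 5, in <module>
    res = np.fmin.reduce(a, axis=axis, out=out, **kwargs)
ValueError: zero-size array to reduction operation fmin which has no identity
```

Run:
```python
from h import *
a,_,_=load('top') if 0 else load('t4')
b,_,c=snap('wrist','w5')
im=np.hstack([cv2.resize(a[180:340,255:475],None,fx=2,fy=2),cv2.resize(b,(427,320))]); cv2.imwrite('pics/m5.png',im[:, :800]); print(im.shape)
go([[.563,-.244,.13],[.563,-.244,.012]],YAW)
print(px(c,[.563,-.244,.045]),px(c,[.574,-.345,.045]))
```

```text
(320, 867, 3)
t 22.58 pos [ 0.5589 -0.2346  0.1498] grip 5.97 F [ 1.5 -0.2 -0.2] tilt [-0.006 -0.009] ang -0.095 q [ 0.81  0.42 -0.63  1.59  0.27  1.22  0.04]
 turn 0.006
 d_cm [0.5  0.88 1.99] to [ 0.563 -0.244  0.13 ]
 d_cm [ 0.56  0.77 13.79] to [ 0.563 -0.244  0.012]
[[327.23712924 247.70120042]] [[357.05832099 387.27965949]]
```

View pics/m5.png

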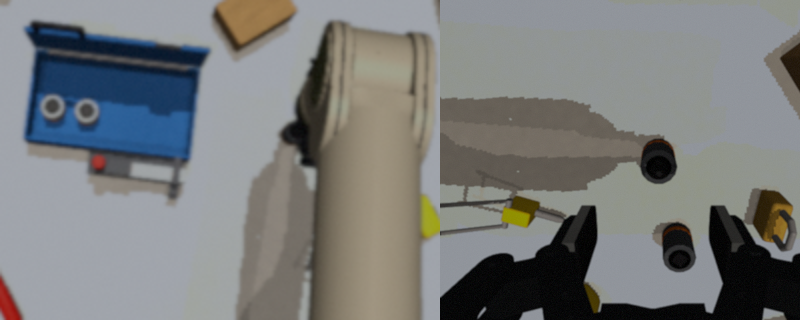

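>>> {"api": "servo_tool", "payload": {"deltas": [[[0.2,0.4,0.8],0,6],[[0.2,0.3,2.0],0,6],[[0.1,0.2,2.5],0,6],[[0,0.1,2.5],0,6],[[0,0.1,1.8],0,6],[[0,0,0.8],0,6],[[0,0,0.3],0,6],[[0,0,0],0,6]]}}

```text
clock: 23.25
position: [0.5665, -0.2347, 0.038]
ee_rot: [0.999, -0.039, -0.001, 0.003]
ft_force: [-0.1, 0.5, 1.4]
grip_width: 0.705
```

Run:
```python
from h import *
go([[.563,-.242,.012]],YAW)
```

```text
t 23.25 pos [ 0.5665 -0.2347  0.038 ] grip 5.99 F [-0.1  0.5  1.4] tilt [-0.002 -0.006] ang -0.077 q [ 0.77  0.55 -0.59  1.66  0.35  1.03 -0.01]
 turn 0.023
 d_cm [-0.29  0.74  2.6 ] to [ 0.563 -0.242  0.012]
```

>>> {"api": "servo_tool", "payload": {"deltas": [[[-0.1,0.4,0.5],0.01,6],[[-0.1,0.2,0.8],0.01,6],[[0,0,0.7],0,6],[[0,0,0.4],0,6],[[0,0,0],0,2.5],[[0,0,0],0,2.5],[[0,0,0],0,2.5],[[0,0,0],0,2.5],[[0,0,-1],0,2.5],[[0,0,-2.5],0,2.5],[[0,0,-3],0,2.5],[[0,0,-3],0,2.5]]}}

```text
clock: 24.25
position: [0.5618, -0.2387, 0.1085]
ee_rot: [0.999, -0.049, -0.004, 0.001]
ft_force: [1.8, -1.0, -1.5]
grip_width: 0.384
```

>>> {"api": "servo_tool", "payload": {"deltas": [[[0,0,-2.5],0,2.5],[[0,0,-1],0,2.5],[[0,0,0],0,2.5]]}}

```text
clock: 24.5
position: [0.5648, -0.2388, 0.1536]
ee_rot: [0.999, -0.048, 0.001, 0.003]
ft_force: [-0.1, -0.2, -1.4]
grip_width: 0.385
```

Run:
```python
from h import *
go([B(-12,-30,150),B(-12,-30,25)],YAW)
```

```text
t 24.5 pos [ 0.5648 -0.2388  0.1536] grip 3.28 F [-0.1 -0.2 -1.4] tilt [ 0.001 -0.006] ang -0.097 q [ 0.81  0.43 -0.63  1.57  0.27  1.23  0.04]
 turn 0.004
 d_cm [ -0.65 -23.27   0.21] to [ 0.581 -0.007  0.15 ]
 d_cm [ -0.67 -23.35  12.71] to [ 0.581 -0.007  0.025]
```

>>> {"api": "servo_tool", "payload": {"deltas": [[[0,-1.0,0],0,2.5],[[-0.1,-2.1,0],0,2.5],[[-0.1,-2.8,0],0,2.5],[[-0.1,-2.8,0],0,2.5],[[-0.1,-2.8,0],0,2.5],[[-0.1,-2.8,0],0,2.5],[[-0.1,-2.8,0],0,2.5],[[0,-2.2,0],0,2.5],[[0,-1.3,0],0,2.5],[[0,-0.5,0],0,2.5],[[0,0,0],0,2.5],[[0,0,0],0,2.5]]}}

```text
clock: 25.5
position: [0.5696, -0.0118, 0.1339]
ee_rot: [0.999, -0.047, -0.011, 0.001]
ft_force: [0.2, -0.4, -2.0]
grip_width: 0.386
```

Run:
```python
from h import *
go([B(-12,-30,150),B(-12,-30,20)],YAW)
```

```text
t 25.5 pos [ 0.5696 -0.0118  0.1339] grip 3.28 F [ 0.2 -0.4 -2. ] tilt [-0.022 -0.001] ang -0.095 q [ 0.53  0.39 -0.72  1.68  0.27  1.19 -0.36]
 turn 0.006
 d_cm [ 1.02 -0.63 -1.64] to [ 0.581 -0.007  0.15 ]
 d_cm [ 1.3  -0.66 11.36] to [ 0.581 -0.007  0.02 ]
```

>>> {"api": "servo_tool", "payload": {"deltas": [[[0.4,-0.2,0.6],0,2.5],[[0.4,-0.1,1.5],0,2.5],[[0.3,0,2.0],0,2.5],[[0.1,0,2.0],0,2.5],[[0,0.1,2.0],0,2.5],[[0,0.1,1.2],0,2.5],[[0,0.1,0.7],0,2.5],[[0,0,0.4],0,2.5],[[0,0,0],0,2.5]]}}

```text
clock: 26.25
position: [0.5804, -0.0221, 0.0192]
ee_rot: [0.998, -0.053, -0.012, 0.002]
ft_force: [-2.8, 2.3, 6.3]
grip_width: 0.383
```

Run:
```python
from h import *
go([B(-12,-30,20)],YAW)
```

```text
t 26.25 pos [ 0.5804 -0.0221  0.0192] grip 3.26 F [-2.8  2.3  6.3] tilt [-0.025 -0.004] ang -0.107 q [ 0.48  0.55 -0.66  1.74  0.39  1.01 -0.43]
 turn -0.007
 d_cm [-0.13 -1.55 -0.08] to [ 0.581 -0.007  0.02 ]
```

>>> {"api": "servo_tool", "payload": {"deltas": [[[0,-0.3,-0.1],0,2.5],[[0,-0.2,0],0,2.5],[[0,0,0],0,5.2],[[0,0,0],0,5.2],[[0,0,0],0,5.2],[[0,0,-1],0,5.2],[[0,0,-2.5],0,5.2],[[0,0,-3],0,5.2],[[0,0,-3],0,5.2],[[0,0,-2],0,5.2],[[0,0,-1],0,5.2],[[0,0,0],0,5.2]]}}

```text
clock: 27.25
position: [0.5832, -0.0168, 0.1541]
ee_rot: [0.998, -0.054, -0.013, 0.003]
ft_force: [-0.5, -0.2, -0.2]
grip_width: 0.611
```

Run:
```python
from h import *
im,d,c=snap('top','t6'); w=cloud(c,d)
u,v=436,242
q=w[v-16:v+17,u-16:u+17].reshape(-1,3); q=q[(q[:,2]>.035)&(q[:,2]<.05)]
print(len(q),np.round((np.nanmin(q,0)+np.nanmax(q,0))/2,4))
go([[.575,-.346,.15],[.575,-.346,.012]],YAW)
```

```text
105 [ 0.5748 -0.3465  0.043 ]
t 27.3 pos [ 0.5829 -0.0169  0.153 ] grip 5.17 F [ 0.7 -0.   1.4] tilt [-0.027 -0.004] ang -0.108 q [ 0.52  0.41 -0.72  1.62  0.28  1.25 -0.36]
 turn -0.007
 d_cm [ 2.76 32.8   0.44] to [ 0.575 -0.346  0.15 ]
 d_cm [ 3.12 32.71 14.24] to [ 0.575 -0.346  0.012]
```

>>> {"api": "servo_tool", "payload": {"deltas": [[[0.1,1.3,0],0,6],[[0.2,2.7,0],0,6],[[0.3,3.7,0],0,6],[[0.3,3.7,0],0,6],[[0.3,3.7,0],0,6],[[0.3,3.7,0],0,6],[[0.3,3.7,0],0,6],[[0.3,3.6,0],0,6],[[0.2,2.7,0],0,6],[[0.1,1.5,0],0,6],[[0,0.5,0],0,6],[[0,0,0],0,6]]}}

```text
clock: 28.3
position: [0.5604, -0.3492, 0.133]
ee_rot: [0.998, -0.053, -0.026, 0.0]
ft_force: [0.9, -0.5, -0.2]
grip_width: 0.704
```

Run:
```python
from h import *
go([[.575,-.346,.15],[.575,-.346,.012]],YAW)
```

```text
t 28.3 pos [ 0.5604 -0.3492  0.133 ] grip 5.98 F [ 0.9 -0.5 -0.2] tilt [-0.052  0.002] ang -0.107 q [ 0.87  0.57 -0.57  1.41  0.32  1.3   0.17]
 turn -0.007
 d_cm [ 1.32 -0.46 -1.77] to [ 0.575 -0.346  0.15 ]
 d_cm [ 2.04 -0.51 12.01] to [ 0.575 -0.346  0.012]
```

>>> {"api": "servo_tool", "payload": {"deltas": [[[0.5,-0.1,0.5],0,6],[[0.5,-0.1,1.4],0,6],[[0.4,-0.1,2.0],0,6],[[0.3,0,2.0],0,6],[[0.1,0,2.0],0,6],[[0,0,1.2],0,6],[[0,0,0.5],0,6],[[0,0,0.2],0,6],[[0,0,0],0,6]]}}

```text
clock: 29.05
position: [0.5776, -0.3331, 0.0223]
ee_rot: [0.999, -0.045, -0.027, -0.003]
ft_force: [0.2, -0.3, -0.2]
grip_width: 0.7
```

Run:
```python
from h import *
go([[.575,-.346,.012]],YAW)
```

```text
t 29.05 pos [ 0.5776 -0.3331  0.0223] grip 5.95 F [ 0.2 -0.3 -0.2] tilt [-0.054  0.009] ang -0.091 q [ 0.82  0.7  -0.54  1.46  0.38  1.14  0.12]
 turn 0.01
 d_cm [-0.09  1.31  1.04] to [ 0.575 -0.346  0.012]
```

>>> {"api": "servo_tool", "payload": {"deltas": [[[0,0.6,0.2],0.005,6],[[0,0.5,0.4],0,6],[[0,0.1,0.2],0,6],[[0,0,0],0,2.5],[[0,0,0],0,2.5],[[0,0,0],0,2.5],[[0,0,0],0,2.5],[[0,0,-1],0,2.5],[[0,0,-2.5],0,2.5],[[0,0,-3],0,2.5],[[0,0,-3],0,2.5]]}}

```text
clock: 29.97
position: [0.5781, -0.3462, 0.1089]
ee_rot: [0.998, -0.048, -0.031, -0.005]
ft_force: [0.9, -0.3, -2.6]
grip_width: 0.375
```

>>> {"api": "servo_tool", "payload": {"deltas": [[[0,0,-2.5],0,2.5],[[0,0,-1],0,2.5],[[0,0,0],0,2.5]]}}

```text
clock: 30.22
position: [0.5831, -0.3468, 0.154]
ee_rot: [0.998, -0.048, -0.027, -0.003]
ft_force: [0.9, -0.7, -2.3]
grip_width: 0.38
```

Run:
```python
from h import *
go([B(-12,-88,150),B(-12,-88,25)],YAW)
```

```text
t 30.22 pos [ 0.5831 -0.3468  0.154 ] grip 3.23 F [ 0.9 -0.7 -2.3] tilt [-0.053  0.009] ang -0.096 q [ 0.84  0.6  -0.57  1.32  0.32  1.37  0.17]
 turn 0.005
 d_cm [ -3.49 -28.04   0.68] to [ 0.575 -0.064  0.15 ]
 d_cm [ -2.82 -28.    13.17] to [ 0.575 -0.064  0.025]
```

>>> {"api": "servo_tool", "payload": {"deltas": [[[-0.1,-1.2,0],0,2.5],[[-0.2,-2.4,0],0,2.5],[[-0.3,-3.2,0],0,2.5],[[-0.3,-3.2,0],0,2.5],[[-0.3,-3.2,0],0,2.5],[[-0.3,-3.2,0],0,2.5],[[-0.3,-3.2,0],0,2.5],[[-0.3,-2.8,0],0,2.5],[[-0.2,-2.0,0],0,2.5],[[-0.1,-1.0,0],0,2.5],[[0,-0.4,0],0,2.5],[[0,0,0],0,2.5]]}}

```text
clock: 31.22
position: [0.5716, -0.0672, 0.1369]
ee_rot: [0.998, -0.047, -0.039, -0.006]
ft_force: [-0.1, -0.4, -1.8]
grip_width: 0.382
```

Run:
```python
from h import *
go([B(-12,-88,150),B(-12,-88,20)],YAW)
```

```text
t 31.22 pos [ 0.5716 -0.0672  0.1369] grip 3.25 F [-0.1 -0.4 -1.8] tilt [-0.077  0.015] ang -0.094 q [ 0.59  0.44 -0.69  1.61  0.27  1.27 -0.25]
 turn 0.007
 d_cm [ 0.2  -0.33 -1.33] to [ 0.575 -0.064  0.15 ]
 d_cm [ 1.22 -0.24 11.63] to [ 0.575 -0.064  0.02 ]
```

>>> {"api": "servo_tool", "payload": {"deltas": [[[0.3,-0.1,0.6],0,2.5],[[0.3,-0.1,1.5],0,2.5],[[0.3,0,2.0],0,2.5],[[0.2,0.1,2.0],0,2.5],[[0.1,0.1,2.0],0,2.5],[[0,0.1,1.2],0,2.5],[[0,0,0.7],0,2.5],[[0,0,0.4],0,2.5],[[0,0,0],0,2.5]]}}

```text
clock: 31.97
position: [0.5756, -0.0771, 0.0227]
ee_rot: [0.998, -0.054, -0.04, -0.007]
ft_force: [0.3, 4.1, -0.8]
grip_width: 0.381
```

Run:
```python
from h import *
go([B(-12,-88,20)],YAW)
```

```text
t 31.97 pos [ 0.5756 -0.0771  0.0227] grip 3.24 F [ 0.3  4.1 -0.8] tilt [-0.079  0.018] ang -0.108 q [ 0.56  0.58 -0.63  1.68  0.36  1.08 -0.3 ]
 turn -0.007
 d_cm [-0.18 -1.26  0.3 ] to [ 0.575 -0.064  0.02 ]
```

>>> {"api": "servo_tool", "payload": {"deltas": [[[0,-0.5,0],0,2.5],[[0,-0.3,0.1],0,2.5],[[0,0,0.1],0,2.5],[[0,0,0],0,5.0],[[0,0,0],0,5.0],[[0,0,0],0,5.0],[[0,0,-0.8],0,5.0],[[0,0,-1.6],0,5.0],[[0,0,-2],0,5.0],[[0,0,-2],0,5.0],[[0,0,-2],0,5.0],[[0,0,-2],0,5]]}}

```text
clock: 32.97
position: [0.5802, -0.0762, 0.1279]
ee_rot: [0.997, -0.058, -0.047, -0.003]
ft_force: [0.6, -0.4, -0.7]
grip_width: 0.585
```

>>> {"api": "servo_tool", "payload": {"deltas": [[[0,0,-2],0,4],[[0,0,-2],0,4],[[0,0,-2],0,4],[[0,0,-2],0,4],[[0,0,-2],0,4],[[0,0,-1],0,4],[[0,0,0],0,3]]}}

```text
clock: 33.55
position: [0.594, -0.0791, 0.2546]
ee_rot: [0.998, -0.059, -0.038, -0.002]
ft_force: [0.3, 0.8, 0.2]
grip_width: 0.356
```

Run:
```python
from h import *
arc([1.4])
t=1.45; go([B(65-172*np.cos(t),75,290),B(65-172*np.cos(t),75,57+172*np.sin(t))],YAW)
im,d,c=snap('wrist','w6'); cv2.imwrite('pics/w6s.png',cv2.resize(im,(480,360)))
print(px(c,[B(65-172*np.cos(t),75,76+172*np.sin(t)),B(0,0,0)]))
```

```text
handle box [   8.4 -100.8  273.6] th 1.27 rad 210.4
t 33.55 pos [ 0.594  -0.0791  0.2546] grip 3.03 F [0.3 0.8 0.2] tilt [-0.077  0.008] ang -0.118 q [ 0.57  0.4  -0.69  1.4   0.24  1.51 -0.23]
 turn -0.017
 d_cm [ 2.94 -0.05  2.59] to [ 0.621 -0.082  0.226]
t 33.55 pos [ 0.594  -0.0791  0.2546] grip 3.03 F [0.3 0.8 0.2] tilt [-0.077  0.008] ang -0.118 q [ 0.57  0.4  -0.69  1.4   0.24  1.51 -0.23]
 turn -0.017
 d_cm [  3.   -17.64  -3.8 ] to [0.647 0.092 0.29 ]
 d_cm [  3.48 -17.65   2.41] to [0.647 0.092 0.228]
[[ 445.94119073 -307.77605562]
 [ 328.80881973   73.52572946]]
```

View pics/w6s.png

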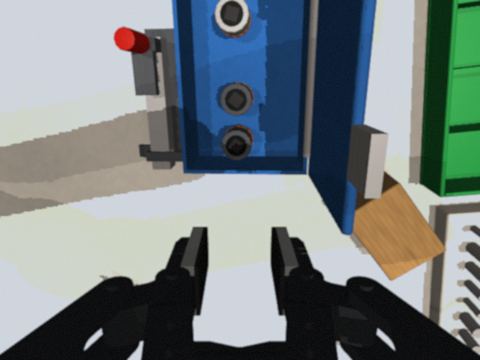

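>>> {"api": "servo_tool", "payload": {"deltas": [[[0.1,-0.6,-1.5],-0.01,3],[[0.2,-1.4,-1.5],-0.007,3],[[0.3,-1.8,-0.8],0,3],[[0.3,-1.8,0],0,3],[[0.3,-1.8,0],0,3],[[0.3,-1.8,0],0,3],[[0.3,-1.8,0],0,3],[[0.3,-1.8,0],0,3],[[0.3,-1.6,0],0,3],[[0.2,-1.1,0],0,3],[[0.1,-0.6,0],0,3],[[0,0,0],0,3]]}}

```text
clock: 34.6
position: [0.6379, 0.0808, 0.2741]
ee_rot: [0.997, -0.052, -0.048, 0.0]
ft_force: [0.0, -0.2, 0.0]
grip_width: 0.354
```

Run:
```python
from h import *
t=1.45; go([B(65-172*np.cos(t),73,290),B(65-172*np.cos(t),73,60+172*np.sin(t))],YAW)
im,d,c=snap('wrist','w7'); cv2.imwrite('pics/w7s.png',cv2.resize(im,(480,360)))
print(px(c,B(65-172*np.cos(t),75,76+172*np.sin(t))))
```

```text
t 34.6 pos [0.6379 0.0808 0.2741] grip 3.01 F [ 0.  -0.2  0. ] tilt [-0.096  0.005] ang -0.105 q [ 0.28  0.52 -0.72  1.21  0.3   1.61 -0.49]
 turn -0.005
 d_cm [ 0.65 -1.03 -1.67] to [0.647 0.09  0.29 ]
 d_cm [ 1.22 -1.07  4.23] to [0.647 0.09  0.231]
[[342.44621734 263.98007633]]
```

View pics/w7s.png

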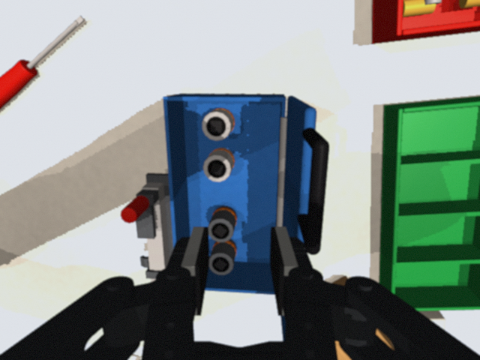

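Run:
```python
from h import *
im,d,c=load('w7'); w=cloud(c,d)
for u,v in [(424,253),(426,230),(430,270),(422,200)]:
    p=w[v-4:v+5,u-6:u+7].reshape(-1,3); p=p[np.nanargmax(p[:,2])]; b=RB.inv().apply(p-BO)*1000
    print(np.round(b,1),'th',np.arctan2(b[2]-4-71,65-b[0])-.029)
t=1.75; go([B(65-172*np.cos(t),73,290)],YAW)
```

```text
[ 76.3  80.4 248. ] th 1.6071754438312267
[ 77.2  90.5 248.1] th 1.61211215963323
[ 78.3  75.3 248. ] th 1.618337453679555
[ 75.6 101.5 248.4] th 1.602920643522588
t 34.65 pos [0.6379 0.0799 0.2741] grip 2.98 F [ 0.1 -0.3 -0.4] tilt [-0.096  0.005] ang -0.106 q [ 0.28  0.52 -0.72  1.21  0.3   1.61 -0.49]
 turn -0.005
 d_cm [ 5.76 -1.14 -2.16] to [0.698 0.085 0.29 ]
```

Run:
```python
from h import *
go([B(75,75,275),B(76.5,75,228)],YAW)
```

```text
t 34.65 pos [0.6379 0.0799 0.2741] grip 2.98 F [ 0.1 -0.3 -0.4] tilt [-0.096  0.005] ang -0.106 q [ 0.28  0.52 -0.72  1.21  0.3   1.61 -0.49]
 turn -0.005
 d_cm [ 3.85 -1.34 -0.47] to [0.678 0.089 0.275]
 d_cm [ 4.45 -1.37  4.19] to [0.679 0.089 0.228]
```

>>> {"api": "servo_tool", "payload": {"deltas": [[[0.3,-0.2,-0.1],0,3],[[0.5,-0.2,-0.1],0,3],[[0.5,-0.2,-0.1],0,3],[[0.5,-0.2,-0.1],0,3],[[0.5,-0.2,-0.1],0,3],[[0.5,-0.2,0],0,3],[[0.4,-0.1,0],0,3],[[0.3,0,0],0,3],[[0.2,0,0],0,3],[[0,0,0],0,3]]}}

```text
clock: 35.48
position: [0.6816, 0.084, 0.2752]
ee_rot: [0.997, -0.056, -0.048, 0.001]
ft_force: [0.2, -1.0, -0.1]
grip_width: 0.353
```

Run:
```python
from h import *
go([B(75,75,275),B(76.5,75,228)],YAW)
```

```text
t 35.48 pos [0.6816 0.084  0.2752] grip 3.0 F [ 0.2 -1.  -0.1] tilt [-0.095  0.003] ang -0.113 q [ 0.21  0.62 -0.69  1.06  0.34  1.66 -0.49]
 turn -0.012
 d_cm [-0.42 -0.48  0.05] to [0.678 0.089 0.275]
 d_cm [ 0.17 -0.52  4.72] to [0.679 0.089 0.228]
```

>>> {"api": "servo_tool", "payload": {"deltas": [[[0.1,-0.2,0.4],-0.01,3],[[0,-0.2,0.8],0,3],[[0,-0.1,0.9],0,3],[[0,0,0.9],0,3],[[0,0,0.6],0,3],[[0,0,0.4],0,3],[[0,0,0.2],0,3],[[0,0,0],0,3],[[0,0,0],0,0.3],[[0,0,0],0,0.3],[[0,0,0],0,0.3],[[0,0,0],0,0.3]], "force": 50}}

```text
clock: 36.48
position: [0.6775, 0.0892, 0.2276]
ee_rot: [0.998, -0.051, -0.049, 0.001]
ft_force: [0.1, -0.2, -2.0]
grip_width: 0.08
```

Run:
```python
from h import *
arc([1.5,1.4,1.2,1.0,.8,.6])
```

```text
handle box [ 74.7  74.9 246.6] th 1.597 rad 175.9
t 36.48 pos [0.6775 0.0892 0.2276] grip 0.68 F [ 0.1 -0.2 -2. ] tilt [-0.097  0.002] ang -0.102 q [ 0.23  0.63 -0.7   1.15  0.35  1.57 -0.5 ]
 turn -0.001
 d_cm [-2.18  0.    0.12] to [0.656 0.091 0.229]
 d_cm [-3.86  0.    0.49] to [0.639 0.093 0.226]
 d_cm [-7.07 -0.01  1.73] to [0.606 0.096 0.217]
 d_cm [-9.96 -0.02  3.57] to [0.575 0.099 0.202]
 d_cm [-12.43  -0.03   5.96] to [0.549 0.102 0.18 ]
 d_cm [-14.38  -0.05   8.79] to [0.527 0.104 0.154]
```

>>> {"api": "servo_tool", "payload": {"deltas": [[[-0.7,0,0],0,0.3],[[-1.2,0,0.1],0,0.3],[[-1.2,0,0.2],0,0.3],[[-1.1,0,0.3],0,0.3],[[-1.1,0,0.4],0,0.3],[[-1.1,0,0.4],0,0.3],[[-1.0,0,0.5],0,0.3],[[-1.0,0,0.6],0,0.3],[[-1.0,0,0.6],0,0.3],[[-0.9,0,0.7],0,0.3],[[-0.9,0,0.8],0,0.3],[[-0.6,0,0.5],0,0.3]]}}

```text
clock: 37.48
position: [0.5588, 0.1017, 0.1921]
ee_rot: [0.998, -0.053, -0.032, -0.0]
ft_force: [10.6, 0.8, -7.7]
grip_width: 0.084
```

Run:
```python
from h import *
arc([.8,.6,.4,.2,0.05,0])
```

```text
handle box [-44.7  75.5 211.1] th 0.878 rad 178.0
t 37.48 pos [0.5588 0.1017 0.1921] grip 0.71 F [10.6  0.8 -7.7] tilt [-0.065  0.004] ang -0.107 q [ 0.37  0.38 -0.77  1.58  0.24  1.35 -0.54]
 turn -0.007
 d_cm [-0.94  0.    1.24] to [0.549 0.103 0.18 ]
 d_cm [-2.97  0.01  4.  ] to [0.527 0.105 0.154]
 d_cm [-4.42  0.01  7.12] to [0.51  0.107 0.124]
 d_cm [-5.22  0.   10.46] to [0.5   0.108 0.091]
 d_cm [-5.38 -0.   13.03] to [0.497 0.108 0.066]
 d_cm [-5.34 -0.   13.89] to [0.497 0.108 0.057]
```

>>> {"api": "servo_tool", "payload": {"deltas": [[[-0.8,0,1.0],0,0.3],[[-0.8,0,1.1],0,0.3],[[-0.7,0,1.1],0,0.3],[[-0.7,0,1.1],0,0.3],[[-0.6,0,1.2],0,0.3],[[-0.5,0,1.2],0,0.3],[[-0.4,0,1.2],0,0.3],[[-0.3,0,1.2],0,0.3],[[-0.2,0,1.2],0,0.3],[[-0.1,0,1.2],0,0.3],[[-0.1,0,1.0],0,0.3],[[0,0,0.6],0,0.3]]}}

```text
clock: 38.48
position: [0.4962, 0.1085, 0.0671]
ee_rot: [0.998, -0.053, -0.025, 0.002]
ft_force: [-0.9, 0.1, 2.5]
grip_width: 0.081
```

Run:
```python
from h import *
arc([.05,0])
```

```text
handle box [-107.7   75.9   86.1] th 0.058 rad 173.3
t 38.48 pos [0.4962 0.1085 0.0671] grip 0.69 F [-0.9  0.1  2.5] tilt [-0.05  -0.001] ang -0.107 q [ 0.37  0.38 -0.77  1.87  0.28  1.06 -0.62]
 turn -0.006
 d_cm [ 0.1  -0.    0.14] to [0.497 0.108 0.066]
 d_cm [ 0.12 -0.01  1.  ] to [0.497 0.108 0.057]
```

>>> {"api": "servo_tool", "payload": {"deltas": [[[0,0,0.6],0,0.3],[[0,0,0.6],0,0.3],[[0,0,0.6],0,0.3],[[0,0,0.6],0,0.3],[[0,0,0.6],0,0.3]]}}

```text
clock: 38.9
position: [0.4959, 0.1117, 0.048]
ee_rot: [0.998, -0.053, -0.025, 0.005]
ft_force: [-21.7, -7.3, 61.4]
grip_width: 0.079
```

Run:
```python
from h import *
arc([0])
```

```text
handle box [-108.3   79.1   67. ] th -0.052 rad 173.4
t 38.9 pos [0.4959 0.1117 0.048 ] grip 0.67 F [-21.7  -7.3  61.4] tilt [-0.05  -0.006] ang -0.106 q [ 0.34  0.41 -0.75  1.88  0.31  1.03 -0.65]
 turn -0.006
 d_cm [ 0.09  0.01 -0.9 ] to [0.497 0.112 0.057]
```

>>> {"api": "servo_tool", "payload": {"deltas": [[[0,0,-0.3],0,3],[[0,0,0],0,3],[[0,0,0],0,3],[[0,0,0],0,3],[[0,0,-1],0,3],[[0,0,-2],0,3],[[0,0,-2],0,3],[[0,0,-1.5],0,0],[[0,0,-0.5],0,0],[[0,0,0],0,0]]}}

```text
clock: 39.73
position: [0.4993, 0.1121, 0.1239]
ee_rot: [0.998, -0.053, -0.027, 0.004]
ft_force: [-0.5, 0.4, 0.0]
grip_width: 0.004
```

Run:
```python
from h import *
go([B(-90,36,103),B(-90,-18,103)],YAW)
im,d,c=snap('wrist','w8'); w=cloud(c,d)
b=RB.inv().apply((w-BO).reshape(-1,3))*1000
k=(abs(b[:,0]+90)<16)&(b[:,1]>-70)&(b[:,1]<40)&(b[:,2]>122)&(b[:,2]<135); print('knob',k.sum(),np.round(np.median(b[k],0)) if k.any() else '')
k=(b[:,0]>-55)&(b[:,0]<-10)&(abs(b[:,1])<110)&(b[:,2]>60)&(b[:,2]<120); print('lidtop',k.sum(),np.median(b[k,2]))
```

```text
t 39.73 pos [0.4993 0.1121 0.1239] grip 0.04 F [-0.5  0.4  0. ] tilt [-0.054 -0.006] ang -0.106 q [ 0.39  0.31 -0.79  1.81  0.22  1.17 -0.59]
 turn -0.006
 d_cm [1.63 4.36 2.06] to [0.51  0.067 0.103]
 d_cm [1.66 9.76 2.12] to [0.504 0.013 0.103]
knob 0 
lidtop 17689 80.82379435324711
```

>>> {"api": "servo_tool", "payload": {"deltas": [[[0.4,0.8,0.2],0,0],[[0.5,1.0,0.5],0,0],[[0.4,0.9,0.6],0,0],[[0.2,0.6,0.5],0,0],[[0.1,0.3,0.2],0,0],[[0,0,0],0,0]]}}

```text
clock: 40.28
position: [0.5091, 0.0682, 0.0963]
ee_rot: [0.998, -0.054, -0.03, 0.005]
ft_force: [-0.5, -0.8, -0.2]
grip_width: 0.0
```

Run:
```python
from h import *
go([B(-90,36,103),B(-90,-18,103)],YAW)
```

```text
t 40.28 pos [0.5091 0.0682 0.0963] grip 0.0 F [-0.5 -0.8 -0.2] tilt [-0.06  -0.007] ang -0.108 q [ 0.43  0.35 -0.76  1.83  0.25  1.13 -0.52]
 turn -0.008
 d_cm [ 0.04  0.13 -0.67] to [0.51  0.067 0.103]
 d_cm [ 0.08  5.53 -0.6 ] to [0.504 0.013 0.103]
```

>>> {"api": "servo_tool", "payload": {"deltas": [[[0,0.4,-0.3],0,0],[[0,0.7,-0.2],0,0],[[0,0.7,0],0,0],[[0,0.7,0],0,0],[[0,0.7,0],0,0],[[0,0.7,0],0,0],[[0,0.7,0],0,0],[[0,0.6,0],0,0],[[0,0.5,0],0,0],[[0,0.4,0],0,0],[[0,0.4,0],0,0],[[0,0.4,0],0,0]]}}

```text
clock: 41.28
position: [0.5024, 0.0138, 0.1027]
ee_rot: [0.999, -0.046, -0.028, -0.009]
ft_force: [4.0, 16.3, -5.0]
grip_width: -0.004
```

Run:
```python
from h import *
go([B(-90,36,103),B(-90,-18,103)],YAW)
```

```text
t 41.28 pos [0.5024 0.0138 0.1027] grip -0.03 F [ 4.  16.3 -5. ] tilt [-0.054  0.02 ] ang -0.091 q [ 0.56  0.31 -0.75  1.85  0.2   1.12 -0.36]
 turn 0.009
 d_cm [ 0.25 -5.36  0.03] to [0.51  0.067 0.103]
 d_cm [ 0.2   0.03 -0.04] to [0.504 0.013 0.103]
```

>>> {"api": "servo_tool", "payload": {"deltas": [[[0,-0.5,0],0,0],[[0,-0.3,-1],0,0],[[0,0,-2],0,0],[[0,0,-2.5],0.1,0],[[0,0,-2.5],0.12,0],[[0,0,-2],0.12,0],[[0,0,-1],0.12,4],[[0,0,0],0.12,4],[[0,0,0],0.12,4],[[0,0,0],0.12,4],[[0,0,0],0.12,4],[[0,0,0],0.12,4]]}}

```text
clock: 42.28
position: [0.5099, 0.012, 0.2287]
ee_rot: [0.828, -0.56, -0.023, 0.009]
ft_force: [-0.8, -0.2, 0.8]
grip_width: 0.471
```

>>> {"api": "servo_tool", "payload": {"deltas": [[[0,0,0],0.12,4],[[0,0,0],0.12,4],[[0,0,0],0.12,4],[[0,0,0],0.12,4],[[0,0,0],0.12,4],[[0,0,0],0.12,4],[[0,0,0],0,4]]}}

```text
clock: 42.87
position: [0.5102, 0.006, 0.2364]
ee_rot: [-0.562, 0.827, 0.014, -0.017]
ft_force: [-0.5, 0.0, 0.6]
grip_width: 0.47
```

Run:
```python
from h import *
im,d,c=snap('top','t8'); w=cloud(c,d)
cv2.imwrite('pics/t8c.png',np.hstack([cv2.resize(im[270:335,380:445],(600,600),interpolation=cv2.INTER_CUBIC)]))
hsv=cv2.cvtColor(im,cv2.COLOR_BGR2HSV); m=np.zeros(im.shape[:2],bool)
m[270:335,380:445]=True; m&=(hsv[...,0]>20)&(hsv[...,0]<40)&(hsv[...,1]>130)
q=w[m]; q=q[q[:,2]>.022]; print(m.sum(),len(q),np.round([q.min(0),q.max(0),q.mean(0)],4)); print(cv2.minAreaRect((q[:,:2]*1000).astype(np.float32)))
go([[.408,-.288,.2],[.408,-.288,.02]],-1.905)
```

```text
49 46 [[ 0.3968 -0.2995  0.0225]
 [ 0.4227 -0.281   0.0359]
 [ 0.4103 -0.2903  0.0285]]
((409.7109069824219, -290.66986083984375), (13.474069595336914, 25.487567901611328), 69.91956329345703)
t 42.92 pos [0.5103 0.006  0.2365] grip 3.98 F [ 0.3 -0.8  0.1] tilt [-0.043  0.004] ang -1.94 q [ 0.43  0.15 -0.58  1.69  0.08  1.37 -2.1 ]
 turn -0.035
 d_cm [31.06 -1.23  3.99] to [ 0.408 -0.288  0.2  ]
 d_cm [30.84 -1.98 21.97] to [ 0.408 -0.288  0.02 ]
```

View pics/t8c.png

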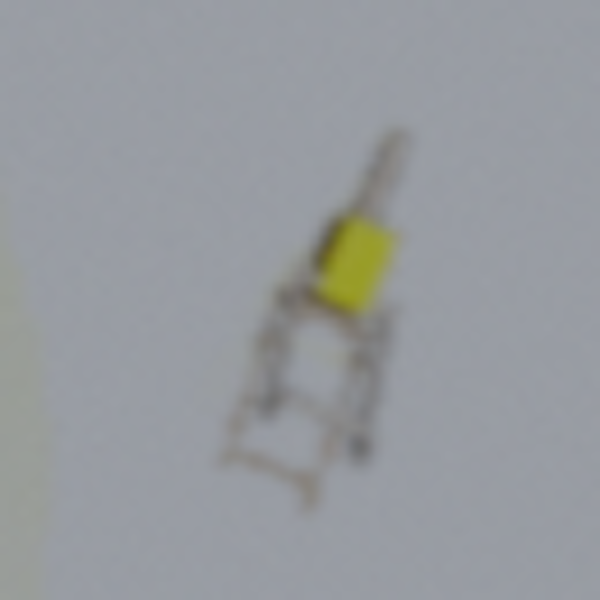

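>>> {"api": "servo_tool", "payload": {"deltas": [[[0.8,0,0],-0.015,4],[[1.6,0,0],-0.015,4],[[2.4,-0.1,0],0,4],[[2.8,-0.1,0],0,4],[[2.8,-0.1,0.2],0,4],[[2.8,-0.1,0.3],0,4],[[2.8,-0.1,0.4],0,4],[[2.8,-0.1,0.4],0,4],[[2.8,-0.1,0.4],0,4],[[2.4,-0.1,0.4],0,4],[[1.8,-0.1,0.4],0,4],[[1.2,0,0.4],0,4]]}}

```text
clock: 43.92
position: [0.4317, -0.266, 0.2171]
ee_rot: [-0.605, 0.796, 0.01, -0.016]
ft_force: [0.3, -0.3, -0.0]
grip_width: 0.468
```

Run:
```python
from h import *
go([[.413,-.291,.16],[.413,-.291,.0]],-1.91)
```

```text
t 43.92 pos [ 0.4317 -0.266   0.2171] grip 3.98 F [ 0.3 -0.3 -0. ] tilt [-0.038 -0.003] ang -1.841 q [ 0.77  0.13 -0.35  1.75  0.06  1.31 -1.43]
 turn 0.069
 d_cm [2.84 0.93 5.78] to [ 0.413 -0.291  0.16 ]
 d_cm [ 2.63  0.36 21.77] to [ 0.413 -0.291  0.   ]
```

>>> {"api": "servo_tool", "payload": {"deltas": [[[0.6,0.8,0.8],0.03,4],[[0.6,1.0,1.0],0.03,4],[[0.5,1.0,1.0],0.01,4],[[0.4,0.8,1.0],0,4],[[0.2,0.6,0.8],0,4],[[0.1,0.3,0.4],0,4],[[0,0,0],0,4]]}}

```text
clock: 44.5
position: [0.3745, -0.2821, 0.1691]
ee_rot: [-0.585, 0.811, 0.009, -0.017]
ft_force: [-0.3, -0.4, -0.5]
grip_width: 0.472
```

Run:
```python
from h import *
im,d,c=snap('wrist','w9')
go([[.413,-.291,.1],[.413,-.291,.0]],-1.91)
print(px(c,[[.413,-.291,.03],[.413,-.291,.0]]))
```

```text
t 44.55 pos [ 0.375  -0.282   0.1695] grip 3.97 F [-0.2  0.  -1. ] tilt [-0.038 -0.006] ang -1.891 q [ 0.83  0.07 -0.31  1.9   0.05  1.2  -1.39]
 turn 0.019
 d_cm [-0.46 -4.12  6.81] to [ 0.413 -0.291  0.1  ]
 d_cm [-0.64 -4.46 16.8 ] to [ 0.413 -0.291  0.   ]
[[308.27588202 159.77880795]
 [308.53445834 153.08747823]]
```

View pics/w9.png

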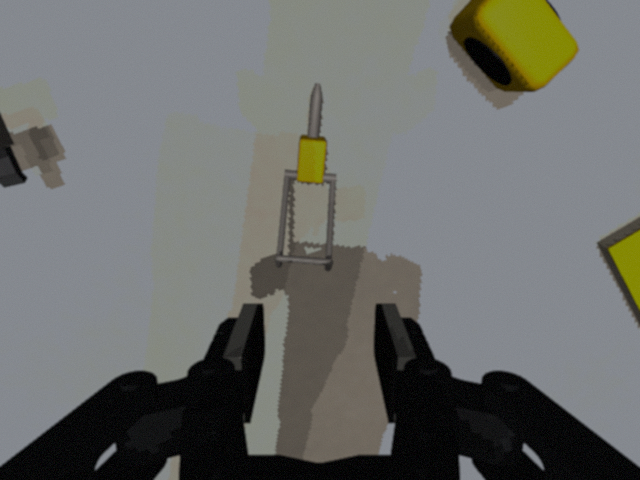

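Run:
```python
from h import *
go([[.416,-.295,.1],[.416,-.295,.005]],-1.946)
```

```text
t 44.55 pos [ 0.375  -0.282   0.1695] grip 3.97 F [-0.2  0.  -1. ] tilt [-0.038 -0.006] ang -1.891 q [ 0.83  0.07 -0.31  1.9   0.05  1.2  -1.39]
 turn 0.055
 d_cm [-0.18 -4.53  6.8 ] to [ 0.416 -0.295  0.1  ]
 d_cm [-0.34 -4.85 16.29] to [ 0.416 -0.295  0.005]
```

>>> {"api": "servo_tool", "payload": {"deltas": [[[0,-0.6,0.3],0.02,4],[[0,-1.0,0.6],0.02,4],[[0,-1.0,0.8],0.015,4],[[0,-0.8,1.0],0,4],[[0,-0.5,1.0],0,4],[[0,-0.2,0.8],0,4],[[0,0,0.5],0,4],[[0,0,0],0,4]]}}

```text
clock: 45.22
position: [0.4206, -0.2973, 0.1183]
ee_rot: [-0.563, 0.826, 0.005, -0.015]
ft_force: [-0.9, 0.6, 0.2]
grip_width: 0.468
```

Run:
```python
from h import *
go([[.416,-.295,.1],[.416,-.295,.005]],-1.946)
```

```text
t 45.22 pos [ 0.4206 -0.2973  0.1183] grip 3.98 F [-0.9  0.6  0.2] tilt [-0.031 -0.009] ang -1.946 q [ 0.79  0.22 -0.31  1.86  0.1   1.1  -1.51]
 turn 0.0
 d_cm [-0.08  0.47  1.84] to [ 0.416 -0.295  0.1  ]
 d_cm [-0.27  0.23 11.34] to [ 0.416 -0.295  0.005]
```

Descend to just above, check, then the rest.

>>> {"api": "servo_tool", "payload": {"deltas": [[[-0.1,0.2,0.6],0,4],[[-0.1,0.1,1.2],0,4],[[0,0,1.4],0,4],[[0,0,1.4],0,4],[[0,0,1.2],0,4],[[0,0,0.8],0,4],[[0,0,0.4],0,4],[[0,0,0],0,4]]}}

```text
clock: 45.88
position: [0.4153, -0.2948, 0.0467]
ee_rot: [-0.563, 0.827, 0.003, -0.015]
ft_force: [0.5, 0.2, 0.2]
grip_width: 0.468
```

Run:
```python
from h import *
go([[.416,-.295,.005]],-1.946)
```

```text
t 45.88 pos [ 0.4153 -0.2948  0.0467] grip 3.98 F [0.5 0.2 0.2] tilt [-0.028 -0.012] ang -1.946 q [ 0.78  0.3  -0.3   1.93  0.14  0.95 -1.54]
 turn -0.0
 d_cm [-0.09 -0.16  4.17] to [ 0.416 -0.295  0.005]
```

>>> {"api": "servo_tool", "payload": {"deltas": [[[0,-0.1,0.6],0,4],[[0,0,0.9],0,4],[[0,0,0.9],0,4],[[0,0,0.7],0,4],[[0,0,0.4],0,4],[[0,0,0.2],0,4],[[0,0,0],0,4]]}}

```text
clock: 46.47
position: [0.416, -0.2962, 0.0073]
ee_rot: [-0.562, 0.827, 0.002, -0.015]
ft_force: [0.4, 0.4, 0.5]
grip_width: 0.468
```

Run:
```python
from h import *
go([[.416,-.295,.004]],-1.946)
```

```text
t 46.47 pos [ 0.416  -0.2962  0.0073] grip 3.98 F [0.4 0.4 0.5] tilt [-0.026 -0.013] ang -1.946 q [ 0.77  0.36 -0.29  1.95  0.17  0.87 -1.56]
 turn -0.0
 d_cm [-0.12  0.04  0.33] to [ 0.416 -0.295  0.004]
```

>>> {"api": "servo_tool", "payload": {"deltas": [[[-0.1,0,0.2],0,4],[[0,0,0],0,4],[[0,0,0],0,1.0],[[0,0,0],0,1.0],[[0,0,0],0,1.0],[[0,0,0],0,1.0],[[0,0,0],0,1.0]], "force": 40}}

```text
clock: 47.05
position: [0.4171, -0.2955, 0.006]
ee_rot: [-0.562, 0.827, 0.001, -0.014]
ft_force: [0.1, -0.3, -1.3]
grip_width: 0.203
```

Run:
```python
from h import *
go([[.416,-.295,.004]],-1.946)
```

```text
t 47.05 pos [ 0.4171 -0.2955  0.006 ] grip 1.72 F [ 0.1 -0.3 -1.3] tilt [-0.025 -0.014] ang -1.946 q [ 0.77  0.36 -0.29  1.95  0.17  0.86 -1.57]
 turn -0.0
 d_cm [-0.02  0.11  0.21] to [ 0.416 -0.295  0.004]
```

>>> {"api": "servo_tool", "payload": {"deltas": [[[0,0,-0.5],0,1.0],[[0,0,-1.0],0,1.0],[[0,0,-1.3],0,1.0],[[0,0,-1.3],0,1.0],[[0,0,-1.3],0,1.0],[[0,0,-1.0],0,1.0],[[0,0,-0.5],0,1.0],[[0,0,0],0,1.0]]}}

```text
clock: 47.72
position: [0.419, -0.2944, 0.0825]
ee_rot: [-0.563, 0.827, 0.001, -0.014]
ft_force: [1.0, -0.8, -1.2]
grip_width: 0.203
```

Run:
```python
from h import *
go([B(-170,-147,60)],-1.671)
im,d,c=snap('wrist','w10'); im2,_,_=snap('scene','s10')
cv2.imwrite('pics/m10.png',np.hstack([cv2.resize(im,(533,400)),cv2.resize(im2[150:270,130:210],(267,400))]))
```

```text
t 47.72 pos [ 0.419  -0.2944  0.0825] grip 1.73 F [ 1.  -0.8 -1.2] tilt [-0.024 -0.014] ang -1.946 q [ 0.79  0.25 -0.31  1.9   0.12  1.02 -1.53]
 turn -0.275
 d_cm [-17.2   7.5   2. ] to [ 0.412 -0.107  0.06 ]
```

View pics/m10.png

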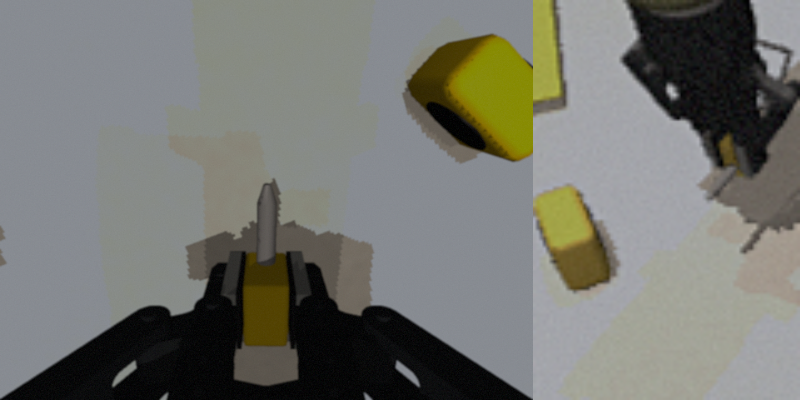

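Run:
```python
from h import *
im,d,c=load('w10'); w=cloud(c,d)
s=telemetry.get_obs(); r=R.from_quat(s['ee_rot']); p0=s['position']
t=r.inv().apply((w-p0).reshape(-1,3)).reshape(480,640,3)*1000
for v in range(206,330,6):
    row=d[v,300:345]; k=300+np.nanargmin(np.where(row>0,row,9)); print(v,k,np.round(t[v,k],1))
```

```text
206 334 [  8.8 -27.8  79. ]
212 335 [  9.4 -24.4  79.7]
218 306 [ -6.  -21.2  79.4]
224 320 [  1.2 -41.8  -8.6]
230 320 [  1.2 -40.   -9.3]
236 324 [  2.5 -38.3 -10.4]
242 320 [  1.2 -36.4 -10.9]
248 322 [  1.8 -34.3 -10.8]
254 322 [  1.8 -32.4 -11.2]
260 319 [  0.8 -30.2 -10.7]
266 318 [  0.5 -28.  -10.5]
272 321 [  1.5 -25.8 -10.4]
278 323 [  2.2 -24.  -11.2]
284 318 [  0.5 -21.5 -10.4]
290 317 [  0.2 -19.9 -11.7]
296 325 [  2.9 -17.4 -11. ]
302 324 [  2.5 -14.8 -10.2]
308 318 [  0.5 -13.1 -11.3]
314 344 [  9.3 -11.  -11.6]
320 344 [  9.2  -9.7 -13.3]
326 333 [  5.5  -8.9 -15.9]
```

>>> {"api": "servo_tool", "payload": {"deltas": [[[-0.5,0.6,0],-0.04,1.0],[[-1.0,0.9,0],-0.06,1.0],[[-1.4,0.9,0],-0.06,1.0],[[-1.6,0.8,0],-0.06,1.0],[[-1.6,0.5,0],-0.05,1.0],[[-1.6,0.2,0],0,1.0],[[-1.6,0.2,0],0,1.0],[[-1.6,0,0],0,1.0],[[-1.6,0,0],0,1.0],[[-1.2,0,0],0,1.0],[[-0.8,0,0],0,1.0],[[-0.3,0,0],0,1.0]]}}

```text
clock: 48.82
position: [0.394, -0.1302, 0.0706]
ee_rot: [-0.673, 0.74, 0.011, -0.017]
ft_force: [0.4, 0.3, -0.0]
grip_width: 0.204
```

Run:
```python
from h import *
go([B(-170,-147,60),B(-157,-147,51),B(-111,-147,51)],-1.671)
```

```text
t 48.82 pos [ 0.394  -0.1302  0.0706] grip 1.74 F [ 0.4  0.3 -0. ] tilt [-0.04  -0.007] ang -1.665 q [ 0.66  0.1  -0.48  2.12  0.07  0.98 -1.52]
 turn 0.006
 d_cm [-2.48 -1.6   0.97] to [ 0.412 -0.107  0.06 ]
 d_cm [-2.48 -2.93  1.82] to [ 0.425 -0.108  0.051]
 d_cm [-2.46 -7.53  1.64] to [ 0.471 -0.113  0.051]
```

>>> {"api": "servo_tool", "payload": {"deltas": [[[-0.5,-0.3,0.2],0.006,1.0],[[-0.6,-0.5,0.4],0,1.0],[[-0.6,-0.5,0.4],0,1.0],[[-0.4,-0.4,0.4],0,1.0],[[-0.2,-0.2,0.2],0,1.0],[[0,0,0],0,1.0]]}}

```text
clock: 49.32
position: [0.4165, -0.1084, 0.0506]
ee_rot: [-0.67, 0.742, 0.012, -0.017]
ft_force: [0.1, -0.6, -0.1]
grip_width: 0.202
```

Run:
```python
from h import *
go([B(-157,-147,51.5),B(-111,-147,51.5)],-1.671)
im,d,c=snap('wrist','w11'); cv2.imwrite('pics/w11c.png',cv2.resize(im[80:380,170:470],None,fx=2,fy=2))
print(px(c,[B(-100,-147,55),B(-100,-147,65),B(-100,-157,65),B(-100,-137,65)]))
```

```text
t 49.32 pos [ 0.4165 -0.1084  0.0506] grip 1.72 F [ 0.1 -0.6 -0.1] tilt [-0.041 -0.006] ang -1.674 q [ 0.61  0.17 -0.5   2.09  0.11  0.94 -1.63]
 turn -0.003
 d_cm [-0.08 -0.82 -0.13] to [ 0.425 -0.108  0.052]
 d_cm [-0.09 -5.42 -0.31] to [ 0.471 -0.113  0.052]
[[312.68792802 148.39095485]
 [312.55926549 153.22770818]
 [347.51738869 153.0937681 ]
 [277.55253758 153.36183449]]
```

View pics/w11c.png

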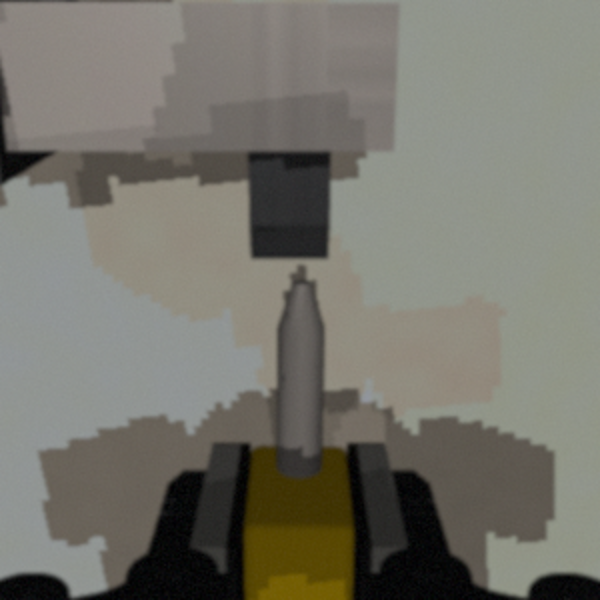

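>>> {"api": "servo_tool", "payload": {"deltas": [[[-0.07,-0.2,0],0,1.0],[[-0.05,-0.4,0],0,1.0],[[0,-0.4,0],0,1.0],[[0,-0.4,0],0,1.0],[[0,-0.4,0],0,1.0],[[0,-0.3,0],0,1.0],[[0,-0.2,0],0,1.0],[[0,0,0],0,1.0]]}}

```text
clock: 50.03
position: [0.4421, -0.1114, 0.0502]
ee_rot: [-0.669, 0.743, 0.011, -0.017]
ft_force: [0.4, -0.3, -0.8]
grip_width: 0.198
```

Run:
```python
from h import *
go([B(-111,-147,51.5),B(-111,-147.7,51)],-1.671)
im,d,c=snap('wrist','w12'); cv2.imwrite('pics/w12c.png',cv2.resize(im[80:380,170:470],None,fx=2,fy=2))
w=cloud(c,d); s=telemetry.get_obs(); r=R.from_quat(s['ee_rot'])
t=r.inv().apply((w-s['position']).reshape(-1,3)).reshape(480,640,3)*1000
# bolt front edge row & saddle / bolt right end in tool frame
m=(t[...,2]>-22)&(t[...,2]<-8)&(t[...,1]<-40)&(t[...,1]>-75); q=t[m]; print('bolt right end x',np.percentile(q[:,0],[90,98,99.5]),'top z',np.median(q[:,2]),'front y',np.percentile(q[:,1],[90,97,99]))
m=(t[...,2]>-12)&(t[...,2]<-4)&(t[...,1]<-14)&(t[...,1]>-26)&(abs(t[...,0])<8); q=t[m]; print('pin x',np.median(q[:,0]),'top z',np.percentile(q[:,2],5))
```

```text
t 50.03 pos [ 0.4421 -0.1114  0.0502] grip 1.68 F [ 0.4 -0.3 -0.8] tilt [-0.04  -0.006] ang -1.676 q [ 0.59  0.23 -0.49  2.03  0.14  0.95 -1.65]
 turn -0.005
 d_cm [-0.14 -2.84 -0.24] to [ 0.471 -0.113  0.052]
 d_cm [-0.07 -2.84 -0.19] to [ 0.47  -0.114  0.051]
bolt right end x [ 6.08015605 12.44619934 13.63457704] top z -16.83940219281959 front y [-42.14831746 -40.64916327 -40.23964895]
pin x 1.0484951669629963 top z -9.358464276339964
```

>>> {"api": "servo_tool", "payload": {"deltas": [[[-0.1,0,-0.08],0,1.0],[[-0.04,-0.2,0],0,1.0],[[0,-0.4,0],0,1.0],[[0,-0.4,0],0,1.0],[[0,-0.4,0],0,1.0],[[0,-0.4,0],0,1.0],[[0,-0.2,0],0,1.0],[[0,0,0],0,1.0]]}}

```text
clock: 50.75
position: [0.4638, -0.1122, 0.0502]
ee_rot: [-0.669, 0.743, 0.011, -0.017]
ft_force: [0.0, -0.3, -1.0]
grip_width: 0.204
```

Run:
```python
from h import *
go([B(-111,-147,51.5),B(-111,-147.7,51)],-1.671)
```

```text
t 50.75 pos [ 0.4638 -0.1122  0.0502] grip 1.73 F [ 0.  -0.3 -1. ] tilt [-0.04  -0.007] ang -1.676 q [ 0.58  0.27 -0.49  1.98  0.17  0.97 -1.67]
 turn -0.005
 d_cm [ 0.01 -0.67 -0.16] to [ 0.471 -0.113  0.052]
 d_cm [ 0.08 -0.67 -0.1 ] to [ 0.47  -0.114  0.051]
```

>>> {"api": "servo_tool", "payload": {"deltas": [[[0,-0.2,0],0,1.0],[[0,-0.3,0],0,1.0],[[0,-0.3,0],0,1.0],[[0,-0.3,0],0,1.0],[[0,-0.3,0],0,1.0]]}}

```text
clock: 51.17
position: [0.4688, -0.1129, 0.0494]
ee_rot: [-0.668, 0.743, 0.019, -0.025]
ft_force: [-20.6, 3.7, 24.6]
grip_width: 0.203
```

Run:
```python
from h import *
go([B(-111,-147,51.5),B(-111,-147.7,51)],-1.671)
```

```text
t 51.17 pos [ 0.4688 -0.1129  0.0494] grip 1.73 F [-20.6   3.7  24.6] tilt [-0.063 -0.006] ang -1.677 q [ 0.56  0.3  -0.48  1.95  0.18  0.99 -1.68]
 turn -0.006
 d_cm [-0.   -0.15 -0.22] to [ 0.471 -0.113  0.052]
 d_cm [ 0.07 -0.16 -0.17] to [ 0.47  -0.114  0.051]
```

>>> {"api": "servo_tool", "payload": {"deltas": [[[0,0,-0.1],0,1.0],[[0,0,0],0,3.8],[[0,0,0],0,3.8],[[0,0,0],0,3.8],[[0,0,0],0,3.8],[[0,0,-0.5],0,3.8],[[0,0,-1.0],0,3.8],[[0,0,-1.5],0,3.8],[[0,0,-2.0],0,3.8],[[0,0,-2.0],0,3.8],[[0,0,-2.0],0,3.8],[[0,0,-1.5],0,3.8]]}}

```text
clock: 52.17
position: [0.4747, -0.1115, 0.161]
ee_rot: [-0.669, 0.743, 0.021, -0.026]
ft_force: [0.4, -0.0, 0.5]
grip_width: 0.445
```

>>> {"api": "servo_tool", "payload": {"deltas": [[[0,0.8,-1.0],0,2],[[0,1.6,-1.0],0,0],[[0,2.0,0],0,0],[[0,2.0,0],0,0],[[0,2.0,0],0,0],[[0,2.0,0],0,0],[[0,1.2,0],0,0],[[0,0.5,0],0,0],[[0,0,0],0,0]]}}

```text
clock: 52.92
position: [0.3568, -0.0971, 0.202]
ee_rot: [-0.67, 0.742, 0.013, -0.021]
ft_force: [0.2, 0.4, 0.1]
grip_width: 0.004
```

Run:
```python
from h import *
im,d,c=snap('wrist','w13'); cv2.imwrite('pics/w13s.png',cv2.resize(im,(560,420)))
print(px(c,[B(-100,-147,55),B(-164,-147,120)]))
go([B(-190,-147,100),B(-124,-147,71)],-1.671)
```

```text
[[321.04161982   6.53832972]
 [323.41443132 130.25689867]]
t 52.97 pos [ 0.3574 -0.0971  0.2021] grip -0.02 F [ 0.9 -0.4  0.9] tilt [-0.048 -0.009] ang -1.673 q [ 0.66 -0.17 -0.47  2.05 -0.06  1.29 -1.46]
 turn -0.002
 d_cm [ 0.31 -3.99 10.04] to [ 0.392 -0.105  0.1  ]
 d_cm [  0.26 -10.72  12.63] to [ 0.458 -0.112  0.071]
```

View pics/w13s.png

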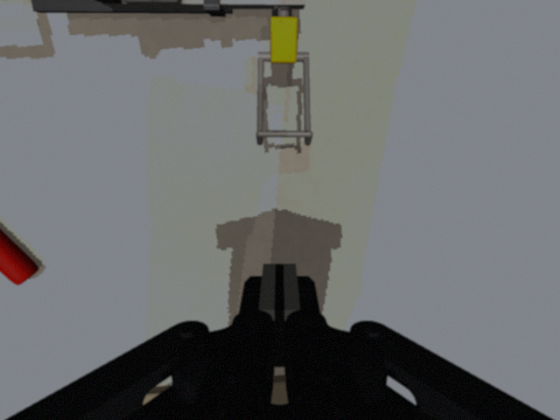

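>>> {"api": "servo_tool", "payload": {"deltas": [[[0.1,0,0.8],0,0],[[0.1,0,1.6],0,0],[[0.1,0,2.0],0,0],[[0,0,2.0],0,0],[[0,0,1.6],0,0],[[0,0,0.9],0,0],[[0,0,0.4],0,0],[[0,0,0],0,0]]}}

```text
clock: 53.63
position: [0.358, -0.1003, 0.1029]
ee_rot: [-0.671, 0.741, 0.013, -0.019]
ft_force: [0.4, 0.5, 0.4]
grip_width: -0.0
```

Run:
```python
from h import *
go([B(-190,-147,102),B(-105,-147,102)],-1.671)
im,d,c=load('w13'); w=cloud(c,d); q=w[147:160,300:350].reshape(-1,3); q=q[q[:,2]>.08]; print(len(q),np.round(RB.inv().apply(np.median(q,0)-BO)*1000,1) if len(q) else '')
```

```text
t 53.63 pos [ 0.358  -0.1003  0.1029] grip -0.0 F [0.4 0.5 0.4] tilt [-0.045 -0.005] ang -1.669 q [ 0.65 -0.05 -0.49  2.18 -0.01  1.05 -1.5 ]
 turn 0.002
 d_cm [ 0.15 -3.42 -0.06] to [ 0.392 -0.105  0.102]
 d_cm [  0.16 -11.92  -0.43] to [ 0.476 -0.114  0.102]
408 [-175.8 -148.2  114.4]
```

>>> {"api": "servo_tool", "payload": {"deltas": [[[0.1,-0.5,0],0,0],[[0,-1.0,0],0,0],[[0,-1.0,0],0,0],[[0,-1.0,0],0,0],[[0,-1.0,0],0,0],[[0,-1.0,0],0,0],[[0,-1.0,0],0,0],[[0,-1.0,0],0,0],[[0,-1.0,0],0,0],[[0,-1.0,0],0,0],[[0,-0.8,0],0,0],[[0,0,0],0,0]]}}

```text
clock: 54.63
position: [0.4723, -0.1149, 0.1086]
ee_rot: [-0.67, 0.742, 0.011, -0.019]
ft_force: [-2.0, 1.4, -0.8]
grip_width: -0.0
```

Run:
```python
from h import *
go([B(-105,-147,102)],-1.671)
im,d,c=snap('wrist','w14')
im,d,c=snap('scene','s14')
```

```text
t 54.63 pos [ 0.4723 -0.1149  0.1086] grip -0.0 F [-2.   1.4 -0.8] tilt [-0.042 -0.009] ang -1.673 q [ 0.59  0.21 -0.5   1.91  0.13  1.09 -1.63]
 turn -0.002
 d_cm [-0.18 -0.43  0.64] to [ 0.476 -0.114  0.102]
```

>>> {"api": "servo_tool", "payload": {"deltas": [[[0,-0.5,0.1],0,0],[[0,-0.7,0.1],0,0],[[0,-0.7,0],0,0],[[0,-0.4,0],0,0],[[0,0,0],0,0],[[0,0,0],0,0]]}}

```text
clock: 55.23
position: [0.4912, -0.1171, 0.1027]
ee_rot: [-0.67, 0.742, 0.015, -0.023]
ft_force: [-3.8, 0.8, 0.7]
grip_width: -0.0
```

>>> {"api": "servo_tool", "payload": {"deltas": [[[0,0,-0.8],0,0],[[0,0,-1.6],0,0],[[0,0.6,-2.0],0,0],[[0,1.6,-2.0],0,0],[[0,2.0,-1.0],0,0],[[0,2.0,0],0,0],[[0,2.0,0],0,0],[[0,1.5,0],0,0],[[0,0.8,0],0,0],[[0,0.3,0],0,0],[[0,0,0],0,0]]}}

```text
clock: 56.15
position: [0.3808, -0.1055, 0.1848]
ee_rot: [-0.67, 0.742, 0.018, -0.026]
ft_force: [-0.2, -0.7, -1.2]
grip_width: -0.001
```

Run:
```python
from h import *
go([B(-105,-147,102)],-1.671)
im,d,c=snap('wrist','w15'); im2,_,c2=snap('scene','s15')
u,v=px(c2,B(-90,-147,60))[0].astype(int); print(u,v)
a=cv2.resize(im2[v-60:v+60,u-75:u+75],(500,400),interpolation=cv2.INTER_CUBIC)
cv2.imwrite('pics/m15.png',np.hstack([cv2.resize(im[:,160:480],(266,400)),a]))
w=cloud(c,d); b=RB.inv().apply((w-BO).reshape(-1,3))*1000
k=(abs(b[:,1]+147)<22)&(b[:,0]>-185)&(b[:,0]<-20)&(b[:,2]>20)&(b[:,2]<135); q=b[k]
for x in range(-180,-20,10):
    z=q[abs(q[:,0]-x)<5]; print(x,len(z),np.round(np.percentile(z[:,2],[5,50,98]),0) if len(z) else '',np.round(np.ptp(z[:,1])) if len(z) else '')
```

```text
t 56.15 pos [ 0.3808 -0.1055  0.1848] grip -0.01 F [-0.2 -0.7 -1.2] tilt [-0.063 -0.008] ang -1.672 q [ 0.66 -0.08 -0.49  2.02 -0.02  1.26 -1.49]
 turn -0.001
 d_cm [ -0.28 -10.09   7.66] to [ 0.476 -0.114  0.102]
264 229
-180 0  
-170 0  
-160 0  
-150 0  
-140 0  
-130 594 [70. 72. 74.] 34.0
-120 944 [69. 72. 74.] 34.0
-110 974 [70. 73. 74.] 34.0
-100 1296 [51. 65. 73.] 40.0
-90 1593 [64. 65. 72.] 40.0
-80 873 [58. 65. 73.] 40.0
-70 0  
-60 0  
-50 0  
-40 0  
-30 0
```

View pics/m15.png

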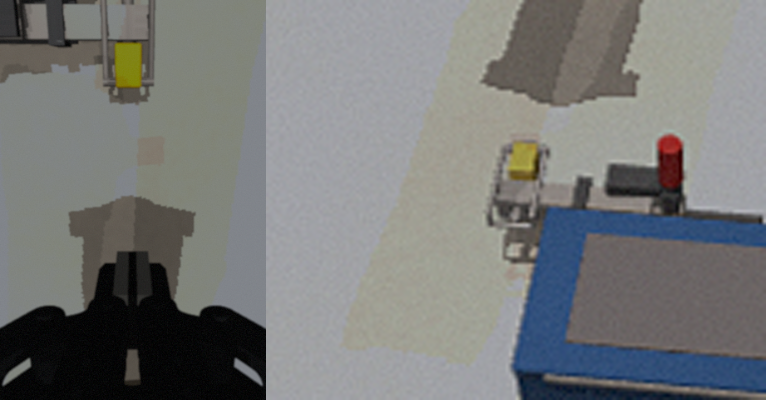

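Run:
```python
from h import *
im,d,c=load('w15'); w=cloud(c,d); b=RB.inv().apply((w-BO).reshape(-1,3)).reshape(480,640,3)*1000
h=cv2.cvtColor(im,cv2.COLOR_BGR2HSV); k=(h[...,0]>20)&(h[...,0]<40)&(h[...,1]>130)&(b[...,2]>68)&(abs(b[...,1]+147)<20)
x=b[k][:,0]; print('head x',np.percentile(x,[1,99])); 
im,d,c=snap('top','t9'); w=cloud(c,d); b=RB.inv().apply((w-BO).reshape(-1,3)).reshape(480,640,3)*1000
h=cv2.cvtColor(im,cv2.COLOR_BGR2HSV); k=((h[...,0]<8)|(h[...,0]>172))&(h[...,1]>120)&(b[...,2]>100)&(abs(b[...,0]+90)<30)&(abs(b[...,1])<70)
print('knob y',k.sum(),np.median(b[k],0) if k.any() else '')
k=(abs(b[...,0])<60)&(abs(b[...,1])<110); print('lid z',np.nanpercentile(b[k][:,2],[2,50,98]))
```

```text
head x [-200.53704306 -103.0268608 ]
knob y 36 [-91.5442411  -38.92222421 128.16679035]
lid z [75.25217359 80.81669921 86.29575175]
```

```bash
python3 -c "
from h import *
print(order.hand_in())"
```

```text
the job is handed in; nothing more can be done
None
```

The job is handed in at about 56 s of the 210 s. All four sockets are in the box, the lid is shut, the bolt is home, the linchpin is in the hole and its ring is swung over. `hand_in` gave no verdict.

**Last checks, all from camera depth in the box's frame:**

| Check | Measured | Expected |
|---|---|---|
| Lid top height | about 81 mm | 80 mm (shut) |
| Knob position in y | −39 mm | −38 mm (bolt home) |
| Linchpin head's front face in x | about −103 mm | −100 mm (within the 7 mm allowed) |
| Height of the ring's arms | about 73 mm, level | level at the hinge height of 71 mm |

- **Sockets:** I last saw all four upright in the box just before shutting the lid, so there is no view of them since.
- **Head reading:** one end of the head measurement came out implausible (−200 mm). It is probably stray pixels, so only the front-face figure can be trusted.
- **Robot:** it was clear of everything at hand-in.
- **Bystanders:** I did not measure them again at the end. No move went close to them, and the later pictures showed nothing disturbed.
- **Tool tilt:** faster moves left the tool leaning by up to about 0.1 rad. It did not affect the grasps or the pin's insertion.

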